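Fill the mussel tray and hold its cover ready over it

ROBOT

A 6-joint arm with a two-finger parallel gripper is mounted at the origin on the work surface. World frame = base frame: x ahead of the robot, y to its left, z up, the work surface at z = 0. Lengths are in m, angles in rad, forces in N, time in s.
With the tool pointing down it reaches from about 0.35 to 0.775 m from the base axis. Payload 5.5 kg.
Tool frame: the origin (TCP) lies midway between the tips of the shut fingers; the grasp point (between the pads) lies hold_point_z behind it (hold_point_z is the distance from the TCP to the grasp point, in m); z points along the fingers, y is the direction in which the jaws open and shut (so a half turn about z gives the same grasp; the last joint's range is limited). The gripper opens to 85 mm and grips with 20 to 120 N. Pads are 22 mm wide; open, the fingers measure 114 mm over their backs; the gripper's body (76 mm by 85 mm) begins 54 mm behind the grasp point. The pads swing forward as they close: fully open they stand 13 mm farther back than shut.
Start: joints at [1.191, 0.313, 0.046, 1.304, 0, 1.431], TCP at [0.137, 0.559, 0.206] pointing down, gripper open.
Joint ranges: [-2.76, 2.76], [-0.86, 1.69], [-1.03, 1.26], [-2.2, 2.34], [-1.47, 1.5], [-3.14, 3.14]. Speed limits (rad/s): [2.57, 2.57, 3.14, 3.14, 3.14, 3.14].

INTERFACE

Orientations are given as a unit quaternion [w, x, y, z].
In Python, from workcell import * gives the robot as it stands. The module is installed in compiled form; this text tells all that it offers.
- The arm moves only by the tool jog_arm, never from a script. Its argument "plan" is a list of rows, each a list of 6 numbers: the shift along the world's x, y, z in m, then the turn, a rotation vector about the world's x, y, z in degrees. A call has exactly 10 rows; each row shifts and turns the commanded pose from where the row before left it; what a row does not reach is not made up. A row lasts 1/10 s, in which the tool goes at most 50 mm and 8.59 degrees, less where a joint would pass 70% of its speed; a pose out of reach is approached as far as the arm can. A call with a gripper value outside its range is refused whole. "hand" is the opening, from 0 (shut) to 1 (fully open), set as the call begins (left out, the last holds). The fingers move at their own pace and stop on an object; "force" is the grip in N (left out, the last holds). Time passes only in rows, so rows that do not move let the fingers close, or fill a call up. It gives the time, the measured TCP pose, the force and the opening at its end, in the units of the state.
- get_state(): the state, without advancing time (a new reading comes with each control period).
- read_camera(name): name is "scene" or "side" or "wrist"; returns the picture (480x640x3 uint8, red, green, blue); there is no depth.
- calibration(name): a dict with "K" (3x3 intrinsics, pixels), "world_to_cam" (4x4, takes a point from world to camera coordinates). Camera axes: x right, y down, z forward; pixel columns grow to the right and rows downward; lengths in m; the calibration is good to about 2 mm. A picture is of the moment at which its call begins: read the wrist's pose just before it. calibration takes no time and is no camera call; for the wrist camera it gives the pose at the moment of the call.
- hand_in(): hands the job in, once; it reports no verdict.
The state is a dict: "clock": time; "joint_pos": joint angles; "qvel": joint speeds; "tau": joint torques, N m; "tcp_pos": TCP position; "orientation": TCP orientation; "wrist_force": force on the tool from outside, world axes, zero at the start; "ft_torque": the same for the moment, N m; "finger_gap": finger opening in m.
Only numpy, scipy, OpenCV 4.12 (cv2) and the standard library are available. Lean on these libraries where they do the work, as an engineer would, in place of code of your own. Each camera call takes 0.05 s, during which the arm holds its last target.

TASK

Take the loose half shell from the display step and lay it, hollow side down, centred on the paper slip in the tray's empty place, with its beak pointing the same way as the other two shells, and let go of it. Then pick up the metal cover by its grip, carry it over the step and stop with it held level just above the tray, about 15 mm over the rim, centred and square with the tray, so that lowered straight down it would fit. Finish while still holding the cover there; it must never touch the tray or the step, and the other shells, the bottle, the jar and the bowl stay where they are.

Things in the scene. Friction and masses are not known exactly. Their poses are not given: they have to be found in the camera images.
- shell: the loose dark mussel half shell, lying hollow side down on the display step. 84 mm long, 36 mm wide, 23 mm high, about 40 g, rigid. Origin on its underside, midway between its two parallel, upright sides (36 mm apart, 28 mm long in y, about 13 mm high, dome above): grip it there across x. z up; +y points to the narrow beak, 52 mm from the origin; the round end is 32 mm the other way
- shell_beak (a point): point on the underside of the loose shell, near its beak: 50 mm along its +y from its origin
- slip: flat white paper slip, 46 x 92 mm, fixed on the tray's floor in the empty place, one of three side by side along the tray's x, 62 mm apart. Its frame is where the loose shell's frame should end: origin on the tray floor, 10 mm short of the slip's centre; +y is the way the other shells' beaks point
- slip_beak (a point): point on the slip, 50 mm along its +y from its origin, where the shell_beak point should end
- shell_a: a mussel half shell like the loose one, already in the tray, same frame as shell (+y to its beak)
- shell_b: the other mussel half shell already in the tray, same frame as shell (+y to its beak)
- tray: open stainless serving tray, fixed, 220 mm (its x) by 125 mm (its y) outside, rim 20 mm above the counter, walls and floor 3 mm thick (floor top 3 mm above the counter). Origin at the centre of its underside, z up. It stands on one side of the step, left or right, turned a little
- lid: the loose metal cover, an upside-down shallow box, lying skirt down on the counter on the other side of the step from the tray, turned a little. 242 mm (x) by 147 mm (y), 28 mm high to its flat top, walls 3 mm, mass about 0.3 kg (0.2 to 0.4). Origin at the centre of its lower edge plane, z up. On the middle of its top stands a black bar grip 70 mm along x, 24 mm wide in y, from 28 to 58 mm above the origin. A half turn about z makes no difference
- step: fixed display step of folded stainless sheet between tray and cover: 480 mm (x) by 130 mm (y), flat top 80 mm above the counter. Origin at the centre of its footprint on the counter; not turned
- sauce: amber glass bottle, 56 mm across, 150 mm tall, standing on the far end of the step; leave alone. Origin at the centre of its underside
- jar: glass jar with a red cap, 66 mm across, 80 mm tall, on the counter beyond the work; leave alone. Origin at the centre of its underside
- bowl: yellow plastic bowl, 100 mm across, 55 mm tall, on the counter beyond the work; leave alone. Origin at the centre of its underside
Things that resemble listed ones, but are neither listed nor needed, are in the scene too. Leave any orange or yellow look-alike of the shell alone. Leave any green or turquoise look-alike of the shell_a alone.

How it is judged:
On the way, in this order (a step that is already met when the one before it is completed fails the run):
1. the loose shell lies in the tray's empty place, beak the same way as the others, let go (horizontal distance between shell and slip below 0.012 m and horizontal distance between shell_beak and slip_beak below 0.018 m and angle between shell's own z axis and vertical below 0.12 rad and z of shell in the frame of tray below 0.008 m and contact force between the fingers and shell below 0.05 N and linear speed of shell below 0.02 m/s), for 0.3 s.
2. the cover is gripped and lifted higher than the step's top (contact force between the fingers and lid above 1 N and height (world z) of lid above 0.083 m), for 0.1 s.
At the end, for the whole second after the job is handed in: Shell released flat in the tray, within 12 mm of its place, beak within 18 mm of the slip's beak point. Cover held still by the fingers, touching nothing else, lower edge 4 to 30 mm above the rim, centre within 8 mm of the tray's, square and level within 0.08 rad (all of step 1 and contact force between the fingers and lid above 1 N and z of lid in the frame of tray between 0.024 and 0.05 m and horizontal distance between lid and tray below 0.008 m and angle between the x axis of lid and the x axis of tray, either way round below 0.08 rad and angle between lid's own z axis and vertical below 0.08 rad and linear speed of lid below 0.02 m/s and contact force between lid and tray below 0.05 N and contact force between lid and step below 0.05 N and contact force between lid and shell below 0.05 N and contact force between lid and shell_a below 0.05 N and contact force between lid and shell_b below 0.05 N); the arm keeps its last pose, push and grip.
It fails at once if the cover touches the tray (contact force between lid and tray above 0.5 N).
It fails at once if the cover touches the step (contact force between lid and step above 0.5 N).
It fails at once if another shell is shifted more than 12 mm (distance of any of shell_a, shell_b from where it was at the start of the episode above 0.012 m).
It fails at once if the bottle, jar or bowl is shifted more than 15 mm (distance of any of sauce, jar, bowl from where it was at the start of the episode above 0.015 m).
It also fails if it takes over 69 s, if anything falls off the work surface, if the arm or the gripper's body presses on something with over 40 N, if the wrist force passes 120 N, or if a joint passes its speed limit or range.

## Working session

There is one attempt and no reset: what is moved stays moved. The work goes in short steps, Python scripts to look and compute and a tool call to move; the robot and the scene stay as the last step left them, time stands still between calls to the robot, and variables do not carry over. Pictures are saved under pics/ and viewed, and the job is handed in when it is done.

Besides the shell and the picture viewer there is one more tool, called after ">>>" by a JSON object that holds its "name" and its "arguments", one argument or row to a line. jog_arm: Moves the arm, as the interface text tells. Its arguments: {"type":"object","properties":{"plan":{"type":"array","items":{"type":"array","items":{"type":"number"}}},"hand":{"type":"number"},"force":{"type":"number"}},"required":["plan"]}

```bash
mkdir -p pics; ls; python3 - <<'E'
from workcell import *
import cv2, numpy as np
s=get_state(); print(s)
for n in ["scene","side","wrist"]:
    c=calibration(n); print(n,np.round(c["K"],1).tolist(),np.round(c["world_to_cam"],4).tolist())
    im=read_camera(n); cv2.imwrite(f"pics/{n}0.png",im[:,:,::-1])
try: print(hold_point_z)
except Exception as e: print(e)
E
```

```text
pics
{'clock': 0.0, 'joint_pos': array([ 1.19138375e+00,  3.14031343e-01,  4.49883616e-02,  1.30360111e+00,
       -1.91229819e-06,  1.43120432e+00]), 'qvel': array([ 0.00140206,  0.00236971, -0.00028565, -0.00183006,  0.00055597,
        0.00089079]), 'tau': array([-3.64337839e-04, -4.80622065e+01,  2.98535371e+01,  1.93651300e-02,
        1.44396716e-05,  1.35828739e-05]), 'tcp_pos': array([0.13637726, 0.55802327, 0.20499515]), 'orientation': array([-2.36143144e-04,  1.19623086e-01,  9.92818948e-01, -8.93192184e-04]), 'wrist_force': array([ 0.054272  , -0.28410509, -0.63214661]), 'ft_torque': array([0.01506882, 0.0160055 , 0.02052312]), 'finger_gap': 0.08545035755350752}
scene [[546.9, 0.0, 314.5], [0.0, 546.9, 233.3], [0.0, 0.0, 1.0]] [[-0.0311, 0.9995, 0.003, 0.0942], [0.827, 0.0274, -0.5615, -0.4351], [-0.5613, -0.015, -0.8274, 1.7077], [0.0, 0.0, 0.0, 1.0]]
side [[437.1, 0.0, 326.3], [0.0, 437.1, 242.3], [0.0, 0.0, 1.0]] [[0.9842, -0.1759, 0.019, -0.6061], [-0.1019, -0.6512, -0.7521, 0.069], [0.1446, 0.7383, -0.6588, 0.9184], [0.0, 0.0, 0.0, 1.0]]
wrist [[408.2, 0.0, 321.9], [0.0, 408.2, 241.0], [0.0, 0.0, 1.0]] [[0.2361, 0.9717, -0.0018, -0.574], [0.9317, -0.2259, 0.2844, -0.0368], [0.276, -0.0688, -0.9587, 0.3783], [0.0, 0.0, 0.0, 1.0]]
0.0187
```

View pics/scene0.png

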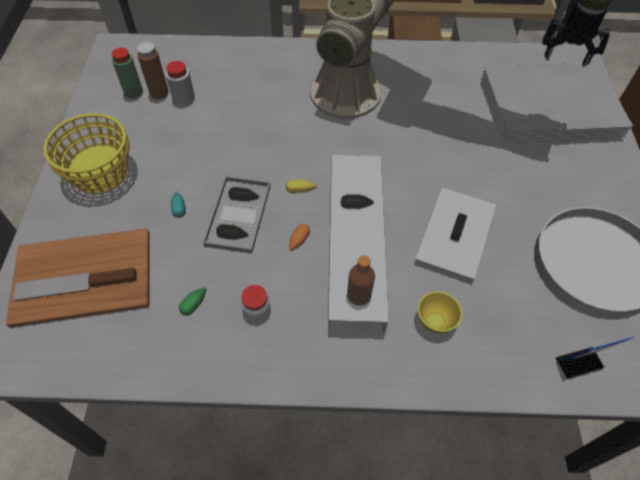

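View pics/side0.png

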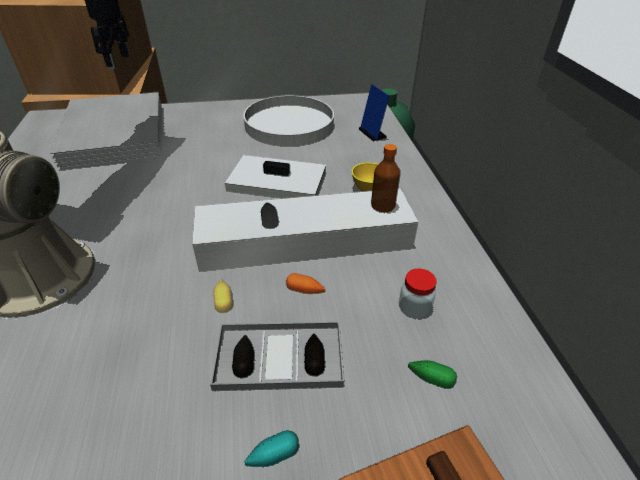

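View pics/wrist0.png

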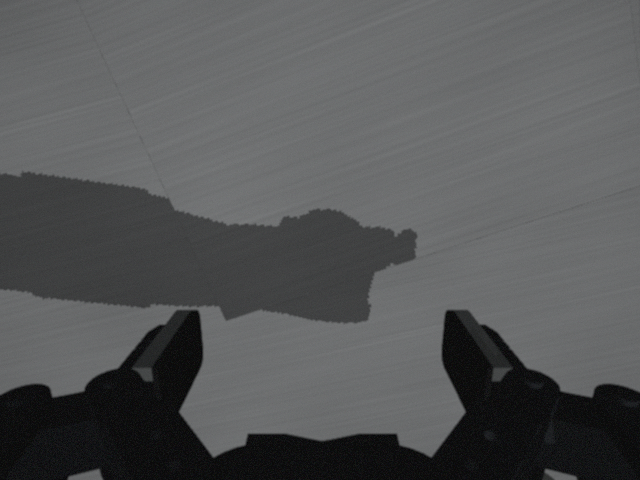

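The scene picture shows the tray at (238,214) with two shells and the slip between them. The loose shell is on the step at (357,201), beak to the right (+y), and the cover is at (457,233). The bottle, jar and bowl are beyond the work. I'll zoom in to get accurate pixel positions.

```bash
python3 - <<'E'
import cv2
a=cv2.imread('pics/scene0.png');b=cv2.imread('pics/side0.png')
def crop(im,x0,y0,w,h,k,n): cv2.imwrite(n,cv2.resize(im[y0:y0+h,x0:x0+w],None,fx=k,fy=k,interpolation=cv2.INTER_CUBIC))
crop(a,195,170,80,90,6,'pics/c_tray_s.png')
crop(a,325,145,70,185,3.2,'pics/c_step_s.png')
crop(a,410,180,90,105,5.5,'pics/c_lid_s.png')
crop(b,205,315,145,80,5.4,'pics/c_tray_b.png')
crop(b,220,150,115,85,6.5,'pics/c_lid_b.png')
E
```

```text
(no output)
```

View pics/c_tray_s.png

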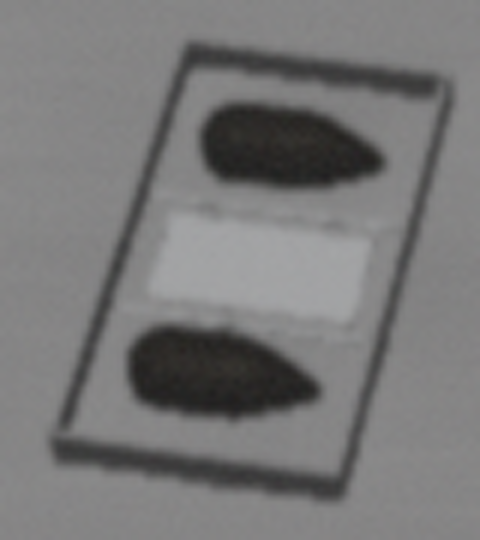

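View pics/c_step_s.png

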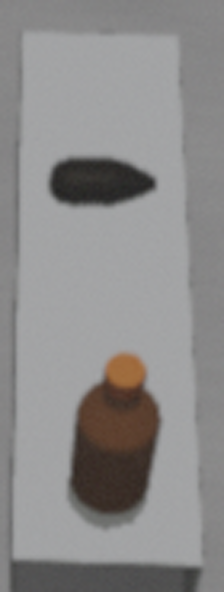

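View pics/c_lid_s.png

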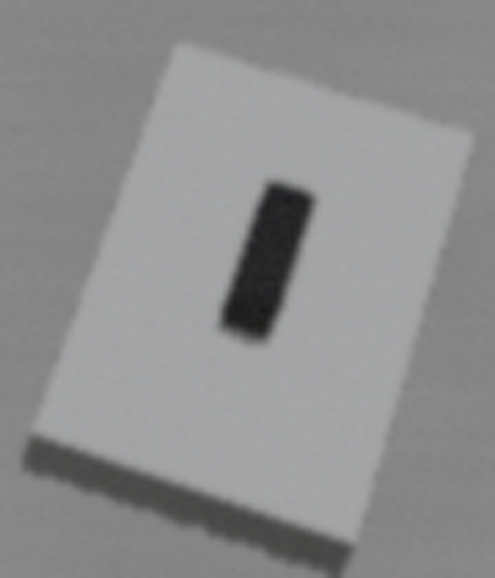

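View pics/c_tray_b.png

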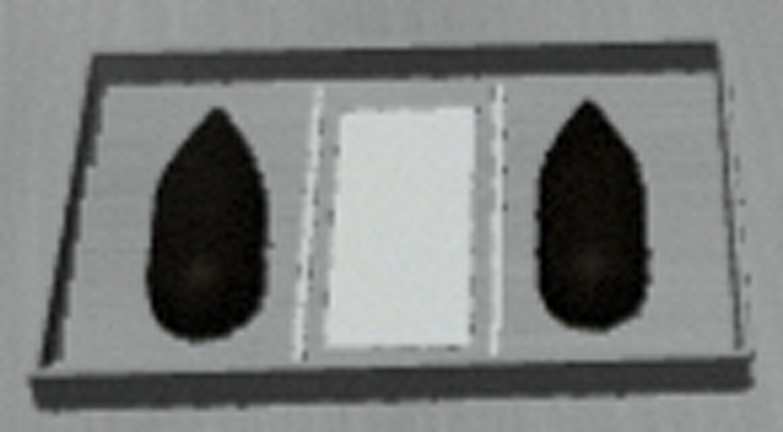

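View pics/c_lid_b.png

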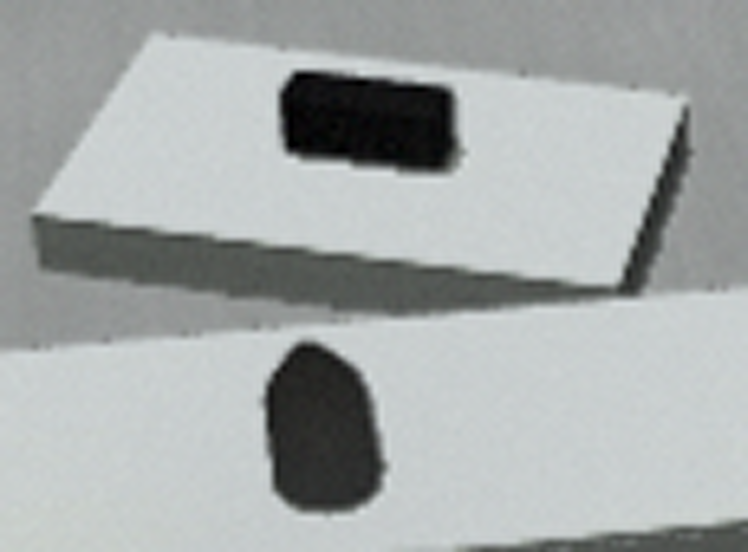

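```bash
cat > h.py <<'E'
import numpy as np, cv2
from scipy.optimize import least_squares
from workcell import *
def uncrop(p,x0,y0,k): p=np.array(p,float); return (p+.5)/k-.5+[x0,y0]
def proj(P,c):
    P=np.atleast_2d(P); q=P@c["world_to_cam"][:3,:3].T+c["world_to_cam"][:3,3]
    q=q@c["K"].T; return q[:,:2]/q[:,2:]
def back(p,z,c):
    R=c["world_to_cam"][:3,:3];t=c["world_to_cam"][:3,3];o=-R.T@t
    p=np.atleast_2d(p); d=np.c_[p,np.ones(len(p))]@np.linalg.inv(c["K"]).T@R
    return o+d*((z-o[2])/d[:,2])[:,None]
def fit(local,views,x0):
    # local Nx3 with z absolute, views [(pix,cal)]
    def T(v):
        c,s=np.cos(v[2]),np.sin(v[2]); return np.c_[local[:,0]*c-local[:,1]*s+v[0],local[:,0]*s+local[:,1]*c+v[1],local[:,2]]
    f=lambda v: np.concatenate([(proj(T(v),c)-p).ravel() for p,c in views])
    r=least_squares(f,x0); return r.x,np.sqrt(np.mean(r.fun**2))
E
python3 - <<'E'
from h import *
S=calibration("scene");D=calibration("side")
np.set_printoptions(precision=4,suppress=True)
ts=uncrop([(190,43),(455,80),(347,482),(57,440)],195,170,6)
td=uncrop([(95,55),(717,43),(750,357),(32,377)],205,315,5.4)
print("tray s",back(ts,.02,S)); print("tray d",back(td,.02,D))
# order in scene: low x, ly ; low x,hy ; hx,hy ; hx,ly.  tray x -> along +x
L=np.array([(-.11,-.0625,.02),(-.11,.0625,.02),(.11,.0625,.02),(.11,-.0625,.02)])
# side: (95,55)=far left= low x,high y
td=td[[3,0,1,2]]
for v in ([(ts,S)],[(td,D)],[(ts,S),(td,D)]): print(fit(L,v,[.5,-.3,0]))
ss=uncrop([(168,212),(373,238),(350,325),(148,292)],195,170,6)
sd=uncrop([(340,110),(477,108),(473,346),(326,347)],205,315,5.4)[[3,0,1,2]]
L2=np.array([(-.023,-.046,.003),(-.023,.046,.003),(.023,.046,.003),(.023,-.046,.003)])
for v in ([(ss,S)],[(sd,D)],[(ss,S),(sd,D)]): print("slip",fit(L2,v,[.5,-.3,0]))
ls=uncrop([(178,43),(473,133),(355,545),(35,435)],410,180,5.5)
ld=uncrop([(155,35),(690,97),(620,290),(35,215)],220,150,6.5)[[3,0,1,2]]
L3=np.array([(-.121,-.0735,.028),(-.121,.0735,.028),(.121,.0735,.028),(.121,-.0735,.028)])
print(back(ls,.028,S))
for v in ([(ls,S)],[(ld,D)],[(ls,S),(ld,D)]): print("lid",fit(L3,v,[.5,.2,0]))
st=uncrop([(22,33),(178,37),(198,568),(12,560)],325,145,3.2)
L4=np.array([(-.24,-.065,.08),(-.24,.065,.08),(.24,.065,.08),(.24,-.065,.08)])
print("step",fit(L4,[(st,S)],[.5,0,0]))
# shell: beak tip / round end at z~.08/.085
sh=uncrop([(157,184),(50,182)],325,145,3.2); print("shell s",back(sh[:1],.082,S),back(sh[1:],.09,S))
sh=uncrop([(305,342),(328,513)],220,150,6.5); print("shell d",back(sh[:1],.085,D),back(sh[1:],.082,D))
E
```

```text
tray s [[ 0.364  -0.3237  0.02  ]
 [ 0.3816 -0.2017  0.02  ]
 [ 0.5973 -0.23    0.02  ]
 [ 0.5806 -0.353   0.02  ]]
tray d [[ 0.383  -0.2104  0.02  ]
 [ 0.5936 -0.2396  0.02  ]
 [ 0.5801 -0.3597  0.02  ]
 [ 0.3643 -0.3306  0.02  ]]
(array([ 0.4807, -0.2771, -0.133 ]), np.float64(0.30581302726724746))
(array([ 0.4804, -0.2843, -0.1357]), np.float64(1.1933419890840908))
(array([ 0.4803, -0.2816, -0.1339]), np.float64(1.3940065011447922))
slip (array([ 0.4759, -0.2816, -0.1307]), np.float64(0.3515723191336468))
slip (array([ 0.4807, -0.2826, -0.132 ]), np.float64(0.241553091370582))
slip (array([ 0.4796, -0.2821, -0.1304]), np.float64(0.7368328144854493))
[[0.3882 0.2589 0.028 ]
 [0.4386 0.3939 0.028 ]
 [0.666  0.3078 0.028 ]
 [0.6145 0.173  0.028 ]]
lid (array([ 0.5268,  0.2833, -0.3621]), np.float64(0.40295547824733174))
lid (array([ 0.5296,  0.2772, -0.3679]), np.float64(0.23806865882924513))
lid (array([ 0.5286,  0.2818, -0.3638]), np.float64(0.7385339332251294))
step (array([ 0.5695,  0.025 , -0.0046]), np.float64(0.4745980923419288))
shell s [[0.4855 0.0687 0.082 ]] [[ 0.4925 -0.0151  0.09  ]]
shell d [[0.4898 0.07   0.085 ]] [[ 0.4903 -0.0208  0.082 ]]
```

>>> {"name": "jog_arm", "arguments": {
  "plan": [
    [0.0196,-0.0302,0.002,0,0,-4.24],
    [0.0196,-0.0302,0.002,0,0,-4.24],
    [0.0196,-0.0302,0.002,0,0,-4.24],
    [0.0196,-0.0302,0.002,0,0,-4.24],
    [0.0196,-0.0302,0.002,0,0,-4.24],
    [0.0196,-0.0302,0.002,0,0,-4.24],
    [0.0196,-0.0302,0.002,0,0,-4.24],
    [0.0196,-0.0302,0.002,0,0,-4.24],
    [0.0196,-0.0302,0.002,0,0,-4.24],
    [0.0196,-0.0302,0.002,0,0,-4.24]
  ],
  "hand": 1
}}

```text
clock: 1.15
tcp_pos: [0.333, 0.2552, 0.2259]
orientation: [0.0, 0.472, 0.882, 0.0]
wrist_force: [-0.5, -0.5, 0.4]
finger_gap: 0.0853
```

>>> {"name": "jog_arm", "arguments": {
  "plan": [
    [0.0196,-0.0302,0.002,0,0,-4.24],
    [0.0196,-0.0302,0.002,0,0,-4.24],
    [0.0196,-0.0302,0.002,0,0,-4.24],
    [0.0196,-0.0302,0.002,0,0,-4.24],
    [0.0196,-0.0302,0.002,0,0,-4.24],
    [0.0196,-0.0302,0.002,0,0,-4.24],
    [0.0196,-0.0302,0.002,0,0,-4.24],
    [0.0196,-0.0302,0.002,0,0,-4.24],
    [0,0,0,0,0,0],
    [0,0,0,0,0,0]
  ]
}}

```text
clock: 2.15
tcp_pos: [0.4892, 0.0145, 0.2414]
orientation: [-0.001, 0.708, 0.706, -0.0]
wrist_force: [-0.7, 0.5, 0.4]
finger_gap: 0.0855
```

```bash
python3 - <<'E'
from h import *
s=get_state(); print(s["clock"],s["tcp_pos"],s["orientation"],s["joint_pos"])
c=calibration("wrist"); np.savez("pics/w1.npz",**{k:np.array(v) for k,v in c.items()})
im=read_camera("wrist"); cv2.imwrite("pics/w1.png",im[:,:,::-1])
E
```

```text
2.15 [0.48917575 0.01447639 0.24139033] [-6.28417231e-04  7.07883509e-01  7.06328854e-01 -3.04679801e-04] [-1.34808342e-01  1.39378725e-01 -9.05265358e-02  1.34225992e+00
  2.77830324e-04  1.43818641e+00]
```

View pics/w1.png

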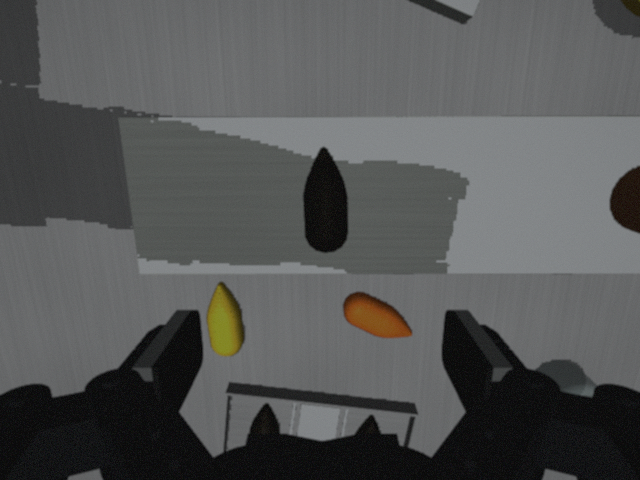

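The wrist picture shows the shell with its beak tip at (323,148), round end at (327,252) and upright sides at columns 304 and 348. The step edges are at rows 117 and 273. I'll work out the shell's pose from a mask.

```bash
python3 - <<'E'
from h import *
np.set_printoptions(precision=4,suppress=True)
c=dict(np.load("pics/w1.npz")); im=cv2.imread("pics/w1.png")
g=im[130:270,280:370].max(2); m=(g<50).astype(np.uint8)
n,l,st,ce=cv2.connectedComponentsWithStats(m); k=1+np.argmax(st[1:,4]); print(st[k],ce[k])
m=l==k
for r in range(st[k][1],st[k][1]+st[k][3],8):
    xs=np.where(m[r])[0]; print(r+130,xs.min()+280-.5,xs.max()+280+.5, back([(xs.min()+279.5,r+130),(xs.max()+280.5,r+130)],.085,c)[:,:2].ravel())
top=st[k][1]+130-.5; bot=st[k][1]+st[k][3]+129.5
xt=np.where(m[st[k][1]])[0].mean()+280; xb=np.where(m[st[k][1]+st[k][3]-1])[0].mean()+280
print("tip",xt,top,back([(xt,top)],.081,c)); print("rnd",xb,bot,back([(xb,bot)],.08,c),back([(xb,bot)],.088,c))
pts=[(120,117),(137,273),(639,117),(639,273)]
print("step",back(pts,.08,c))
# fit tray rim corners visible
print(back([(229,384),(416,406)],.02,c))
print("bottle cap/jar",back(proj([[0,0,0]],c),0,c))
S=calibration("scene"); print("bottle base",back([(360,303)],.08,S),"jar",back([(256,318)],0,S),"bowl",back([(440,330)],0,S))
E
```

```text
[  23   18   45  105 3568] [45.1211 75.2113]
148 321.5 324.5 [0.488  0.0659 0.4903 0.0659]
156 316.5 330.5 [0.4841 0.0598 0.495  0.0598]
164 312.5 335.5 [0.481  0.0537 0.499  0.0537]
172 309.5 339.5 [0.4786 0.0475 0.5022 0.0475]
180 306.5 342.5 [0.4761 0.0412 0.5046 0.0412]
188 304.5 345.5 [0.4745 0.0348 0.5071 0.0348]
196 302.5 346.5 [0.4728 0.0284 0.508  0.0284]
204 303.5 346.5 [0.4735 0.0219 0.5081 0.0219]
212 303.5 347.5 [0.4734 0.0153 0.509  0.0153]
220 304.5 347.5 [0.4741 0.0087 0.5091 0.0086]
228 304.5 347.5 [0.474  0.0019 0.5092 0.0019]
236 304.5 346.5 [ 0.4739 -0.0049  0.5085 -0.0049]
244 308.5 342.5 [ 0.4772 -0.0118  0.5053 -0.0118]
252 324.5 325.5 [ 0.4904 -0.0187  0.4913 -0.0187]
tip 323.0 147.5 [[0.4892 0.066  0.081 ]]
rnd 325.0 252.5 [[ 0.4909 -0.0208  0.08  ]] [[ 0.4908 -0.0182  0.088 ]]
step [[ 0.3328  0.089   0.08  ]
 [ 0.3293 -0.0393  0.08  ]
 [ 0.7322  0.0887  0.08  ]
 [ 0.7604 -0.0394  0.08  ]]
[[ 0.3851 -0.1937  0.02  ]
 [ 0.5941 -0.2225  0.02  ]]
bottle cap/jar [[ 0. -0.  0.]]
bottle base [[0.7661 0.0302 0.08  ]] jar [[ 0.7722 -0.2069  0.    ]] bowl [[0.7886 0.22   0.    ]]
```

>>> {"name": "jog_arm", "arguments": {
  "plan": [
    [0.0015,-0.0005,-0.02,0,0,1.6],
    [0,0,-0.02,0,0,0],
    [0,0,-0.02,0,0,0],
    [0,0,-0.02,0,0,0],
    [0,0,-0.02,0,0,0],
    [0,0,-0.02,0,0,0],
    [0,0,-0.02,0,0,0],
    [0,0,0,0,0,0],
    [0,0,0,0,0,0],
    [0,0,0,0,0,0]
  ]
}}

```text
clock: 3.2
tcp_pos: [0.4915, 0.015, 0.1032]
orientation: [0.001, 0.697, 0.717, 0.001]
wrist_force: [1.0, -0.5, 0.2]
finger_gap: 0.0852
```

```bash
python3 - <<'E'
from h import *
s=get_state(); print(s["clock"],s["tcp_pos"],s["orientation"],s["wrist_force"])
c=calibration("wrist"); np.savez("pics/w2.npz",**{k:np.array(v) for k,v in c.items()})
im=read_camera("wrist"); cv2.imwrite("pics/w2.png",im[:,:,::-1])
P=np.array([[0.4907,.014,.08]]);a=.028
L=np.array([[-.018,-.014],[-.018,.014],[.018,-.014],[.018,.014],[0,.052],[0,-.032]])
R=np.array([[np.cos(a),-np.sin(a)],[np.sin(a),np.cos(a)]])
print(proj(np.c_[L@R.T+P[0,:2],np.full(6,.093)],c).round(),proj(np.c_[L@R.T+P[0,:2],np.full(6,.08)],c).round())
E
```

```text
3.2 [0.49148214 0.01495364 0.10319614] [7.58221061e-04 6.97119702e-01 7.16954106e-01 5.96516534e-04] [ 0.99664612 -0.46481331  0.17679716]
[[284. 311.]
 [282. 255.]
 [359. 311.]
 [361. 255.]
 [322. 171.]
 [321. 344.]] [[286. 299.]
 [285. 246.]
 [357. 299.]
 [358. 246.]
 [322. 168.]
 [321. 331.]]
```

View pics/w2.png

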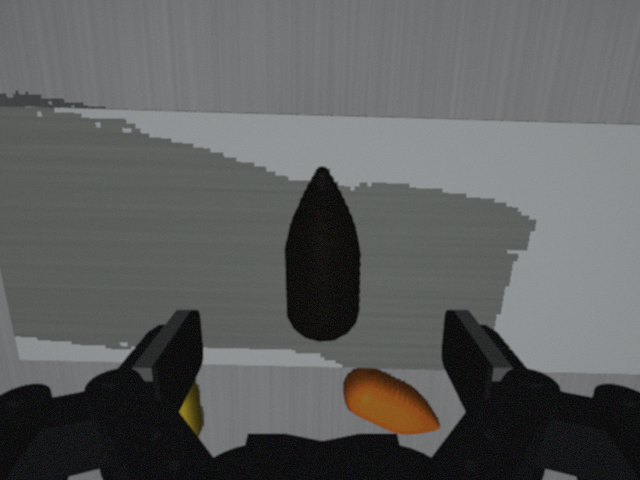

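The predicted outline lands on the shell in the picture: tip at (322,168), sides at columns 286 and 358. Next I'll lower and grip.

>>> {"name": "jog_arm", "arguments": {
  "plan": [
    [0,0,-0.008,0,0,0],
    [0,0,-0.008,0,0,0],
    [0,0,-0.007,0,0,0],
    [0,0,0,0,0,0],
    [0,0,0,0,0,0],
    [0,0,0,0,0,0],
    [0,0,0,0,0,0],
    [0,0,0,0,0,0],
    [0,0,0,0,0,0],
    [0,0,0,0,0,0]
  ]
}}

```text
clock: 4.25
tcp_pos: [0.491, 0.0145, 0.079]
orientation: [0.0, 0.698, 0.717, 0.0]
wrist_force: [-0.9, 0.1, -0.0]
finger_gap: 0.0854
```

>>> {"name": "jog_arm", "arguments": {
  "plan": [
    [0,0,0,0,0,0],
    [0,0,0,0,0,0],
    [0,0,0,0,0,0],
    [0,0,0,0,0,0],
    [0,0,0,0,0,0],
    [0,0,0,0,0,0],
    [0,0,0,0,0,0],
    [0,0,0,0,0,0],
    [0,0,0,0,0,0],
    [0,0,0,0,0,0]
  ],
  "hand": 0,
  "force": 30
}}

```text
clock: 5.25
tcp_pos: [0.4909, 0.0145, 0.0789]
orientation: [0.0, 0.698, 0.717, 0.0]
wrist_force: [-1.0, -1.2, -0.1]
finger_gap: -0.0002
```

The gap reads 0, so the fingers closed on nothing. Looking.

```bash
python3 - <<'E'
from h import *
s=get_state(); print(s["clock"],s["tcp_pos"],s["wrist_force"],s["finger_gap"])
for n in ["wrist","side","scene"]:
    im=read_camera(n)[:,:,::-1]
    if n=="side": im=cv2.resize(im[130:270,180:420],None,fx=3,fy=3)
    if n=="scene": im=cv2.resize(im[130:270,300:420],None,fx=4,fy=4)
    cv2.imwrite(f"pics/{n}3.png",im)
E
```

```text
5.25 [0.49091948 0.01449385 0.07893479] [-0.96271602 -1.24057289 -0.10254515] -0.0001968066349312192
```

View pics/wrist3.png

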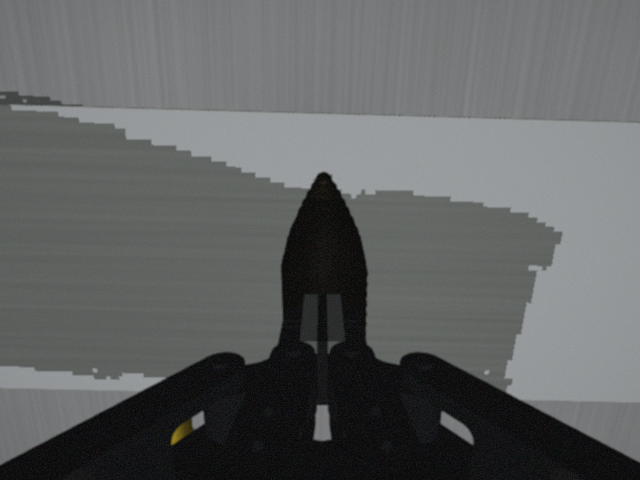

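View pics/side3.png

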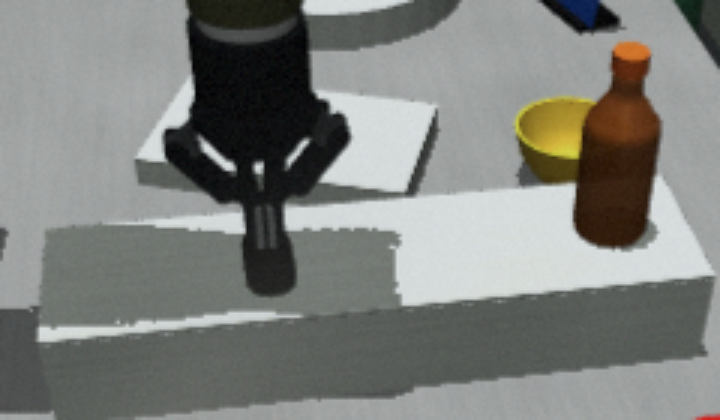

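View pics/scene3.png

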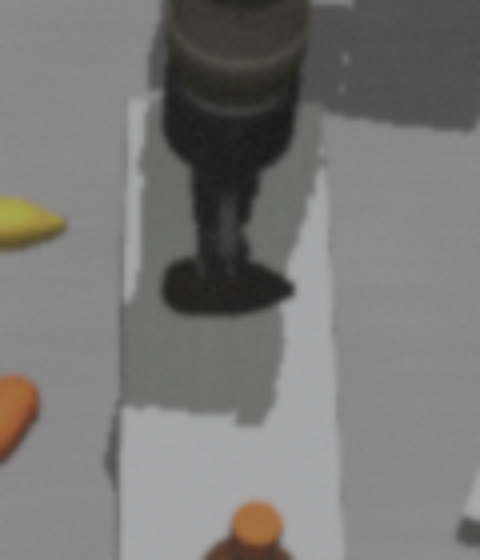

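```bash
python3 - <<'E'
from h import *
c=calibration("wrist");s=get_state();t=s["tcp_pos"]
o=-c["world_to_cam"][:3,:3].T@c["world_to_cam"][:3,3]; print("cam",o)
for z in [0,.0187,.03]: print(z,[proj(t+[0,dy,z],c).round(1).tolist() for dy in (-.011,0,.011)])
print("tip",proj([[.4892,.066,.081]],c), back([(323,172)],.081,c), back([(323,172)],.095,c))
for n in ("side","scene"):
    k=calibration(n);print(n,[proj(t+[0,0,z],k).round(1).tolist() for z in (0,.02,.04)])
im=cv2.imread("pics/wrist3.png"); cv2.imwrite("pics/w3z.png",cv2.resize(im[160:460,230:420],None,fx=3,fy=2)[:600,:])
E
```

```text
cam [0.48817281 0.08682718 0.24596519]
0 [[[322.7, 312.8]], [[323.4, 290.3]], [[324.2, 266.9]]]
0.0187 [[[322.8, 333.7]], [[323.6, 309.1]], [[324.4, 283.5]]]
0.03 [[[322.9, 348.7]], [[323.7, 322.6]], [[324.6, 295.4]]]
tip [[322.97233912 173.80309041]] [[0.48919019 0.06671984 0.081     ]] [[0.48910385 0.06842628 0.095     ]]
side [[[269.1, 219.3]], [[268.5, 212.0]], [[267.8, 204.4]]]
scene [[[352.0, 204.0]], [[352.4, 199.1]], [[352.9, 194.1]]]
```

View pics/w3z.png

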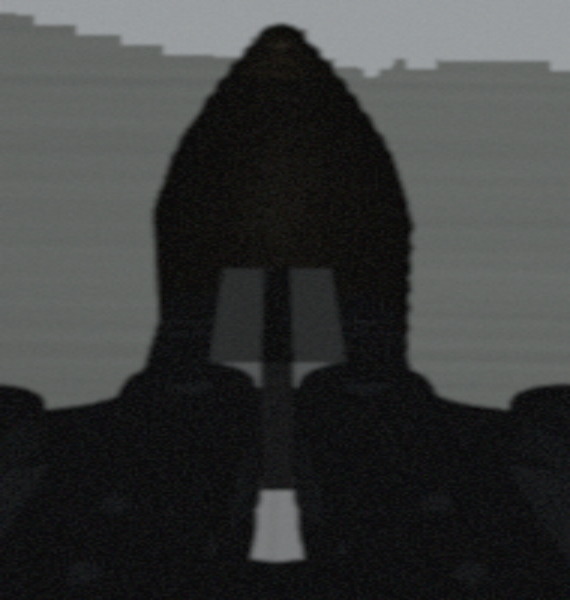

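The picture shows the closed finger ends at rows 294–340, sitting on top of the dome. The shell hasn't moved (tip still at (323,172)). The finger ends therefore lie about 25–29 mm behind the reported TCP, which the shut gap above a dome whose top is at 103 mm also supports. I'll open, go 25 mm lower and grip again.

>>> {"name": "jog_arm", "arguments": {
  "plan": [
    [0,0,0,0,0,0],
    [0,0,0,0,0,0],
    [0,0,0,0,0,0],
    [0,0,0,0,0,0],
    [0,0,0,0,0,0],
    [0,0,0,0,0,0],
    [0,0,0,0,0,0],
    [0,0,0,0,0,0],
    [0,0,0,0,0,0],
    [0,0,0,0,0,0]
  ],
  "hand": 1
}}

```text
clock: 6.4
tcp_pos: [0.4909, 0.0145, 0.0789]
orientation: [0.0, 0.698, 0.717, 0.0]
wrist_force: [-0.8, -0.6, -0.4]
finger_gap: 0.0856
```

>>> {"name": "jog_arm", "arguments": {
  "plan": [
    [0,0,-0.005,0,0,0],
    [0,0,-0.005,0,0,0],
    [0,0,-0.005,0,0,0],
    [0,0,-0.005,0,0,0],
    [0,0,-0.003,0,0,0],
    [0,0,-0.002,0,0,0],
    [0,0,0,0,0,0],
    [0,0,0,0,0,0],
    [0,0,0,0,0,0],
    [0,0,0,0,0,0]
  ]
}}

```text
clock: 7.4
tcp_pos: [0.4911, 0.0145, 0.0541]
orientation: [0.0, 0.698, 0.717, 0.0]
wrist_force: [-0.4, 0.3, 0.3]
finger_gap: 0.0852
```

```bash
python3 - <<'E'
from h import *
s=get_state(); print(s["clock"],s["tcp_pos"],s["wrist_force"],s["finger_gap"])
for n in ["wrist","side"]:
    im=read_camera(n)[:,:,::-1]
    if n=="side": im=cv2.resize(im[130:270,180:380],None,fx=4,fy=4)
    cv2.imwrite(f"pics/{n}4.png",im)
E
```

```text
7.4 [0.49106583 0.01445022 0.0541276 ] [-0.38513145  0.31685547  0.32043175] 0.08515308393981717
```

View pics/wrist4.png

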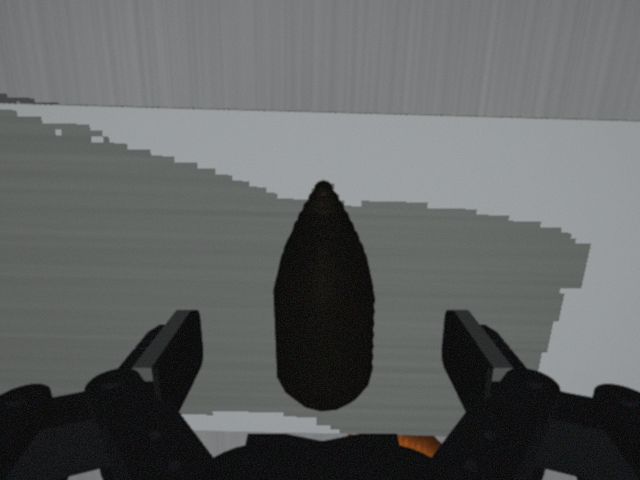

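View pics/side4.png

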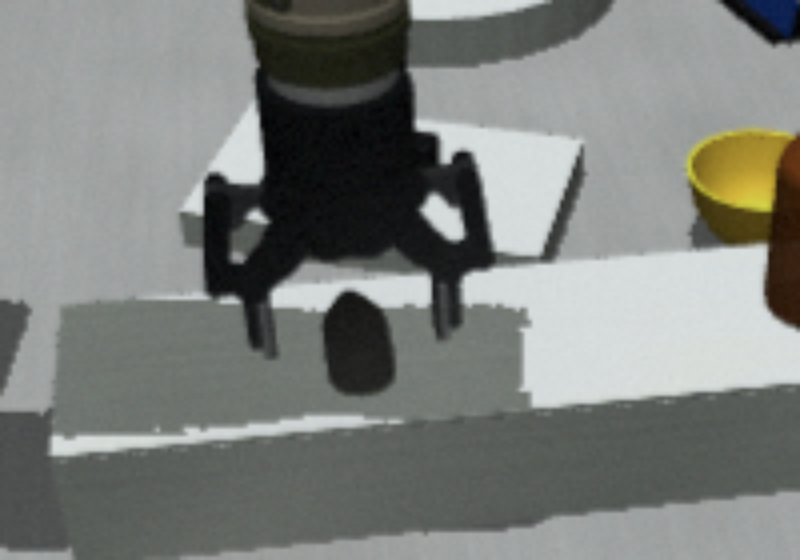

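>>> {"name": "jog_arm", "arguments": {
  "plan": [
    [0,0,0,0,0,0],
    [0,0,0,0,0,0],
    [0,0,0,0,0,0],
    [0,0,0,0,0,0],
    [0,0,0,0,0,0],
    [0,0,0,0,0,0],
    [0,0,0,0,0,0],
    [0,0,0,0,0,0],
    [0,0,0,0,0,0],
    [0,0,0,0,0,0]
  ],
  "hand": 0,
  "force": 25
}}

```text
clock: 8.5
tcp_pos: [0.491, 0.0145, 0.054]
orientation: [0.0, 0.698, 0.717, 0.0]
wrist_force: [-0.1, 0.1, 2.0]
finger_gap: 0.0355
```

```bash
python3 - <<'E'
from h import *
s=get_state(); print(s["clock"],s["tcp_pos"],s["wrist_force"],s["finger_gap"])
for n in ["wrist","side"]:
    im=read_camera(n)[:,:,::-1]
    if n=="side": im=cv2.resize(im[130:270,180:380],None,fx=4,fy=4)
    cv2.imwrite(f"pics/{n}5.png",im)
E
```

```text
8.5 [0.49103878 0.01447235 0.05403401] [-0.1273742  0.1164509  1.9652197] 0.0355110911321379
```

View pics/wrist5.png

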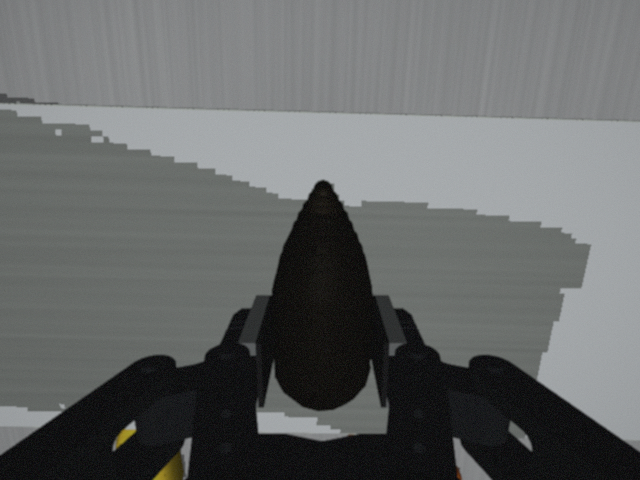

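View pics/side5.png

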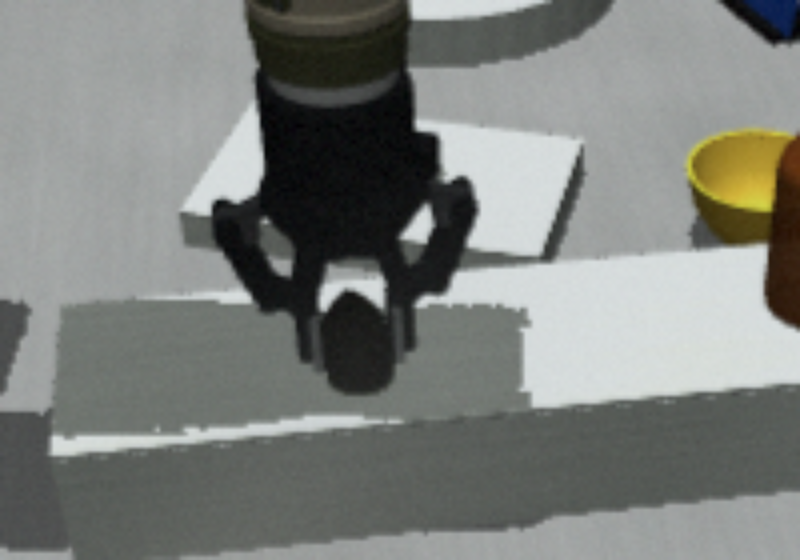

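The shell is gripped: the gap is 35.5 mm and the pads sit on its parallel sides. Lifting and carrying it toward the tray.

>>> {"name": "jog_arm", "arguments": {
  "plan": [
    [0,0,0.008,0,0,0],
    [0,0,0.014,0,0,0],
    [0,0,0.018,0,0,0],
    [0,0,0.018,0,0,0],
    [0,0,0.018,0,0,0],
    [0,0,0.018,0,0,0],
    [0,-0.01,0.018,0,0,0],
    [0,-0.02,0.018,0,0,0],
    [0,-0.03,0.01,0,0,0],
    [0,-0.03,0.006,0,0,0]
  ]
}}

```text
clock: 9.6
tcp_pos: [0.4911, -0.0762, 0.2014]
orientation: [0.001, 0.697, 0.717, 0.0]
wrist_force: [1.4, -0.0, -1.1]
finger_gap: 0.0354
```

>>> {"name": "jog_arm", "arguments": {
  "plan": [
    [-0.0013,-0.03,0,0,0,-0.91],
    [-0.0013,-0.03,0,0,0,-0.91],
    [-0.0013,-0.03,0,0,0,-0.91],
    [-0.0013,-0.03,0,0,0,-0.91],
    [-0.0013,-0.03,0,0,0,-0.91],
    [-0.0013,-0.03,0,0,0,-0.91],
    [-0.0013,-0.03,0,0,0,-0.91],
    [-0.0013,-0.03,0,0,0,-0.91],
    [-0.0013,-0.0145,0,0,0,-0.91],
    [-0.0013,-0.01,0,0,0,-0.91]
  ]
}}

```text
clock: 10.6
tcp_pos: [0.4775, -0.3408, 0.1997]
orientation: [-0.0, 0.753, 0.658, 0.0]
wrist_force: [-0.7, 0.0, -0.1]
finger_gap: 0.0352
```

>>> {"name": "jog_arm", "arguments": {
  "plan": [
    [0,0,0,0,0,0],
    [0,0,0,0,0,0],
    [0,0,0,0,0,0],
    [0,0,0,0,0,0],
    [0,0,0,0,0,0],
    [0,0,0,0,0,0],
    [0,0,0,0,0,0],
    [0,0,0,0,0,0],
    [0,0,0,0,0,0],
    [0,0,0,0,0,0]
  ]
}}

```text
clock: 11.6
tcp_pos: [0.4779, -0.3401, 0.1999]
orientation: [0.0, 0.752, 0.659, 0.0]
wrist_force: [0.2, 0.8, -0.1]
finger_gap: 0.0356
```

```bash
python3 - <<'E'
from h import *
s=get_state(); print(s["clock"],s["tcp_pos"],s["orientation"],s["finger_gap"])
c=calibration("wrist"); np.savez("pics/w6.npz",**{k:np.array(v) for k,v in c.items()})
im=read_camera("wrist"); cv2.imwrite("pics/w6.png",im[:,:,::-1])
E
```

```text
11.6 [ 0.47785629 -0.34005873  0.19986666] [2.71367161e-06 7.52206975e-01 6.58926905e-01 2.10864493e-05] 0.03559736707994793
```

View pics/w6.png

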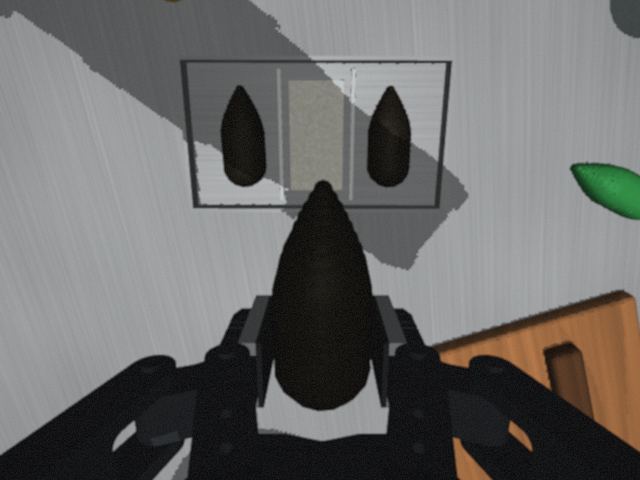

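```bash
python3 - <<'E'
import cv2
im=cv2.imread('pics/w6.png'); cv2.imwrite('pics/w6z.png',cv2.resize(im[45:225,170:460]*1,None,fx=2.75,fy=2.75,interpolation=cv2.INTER_CUBIC))
E
```

```text
(no output)
```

View pics/w6z.png

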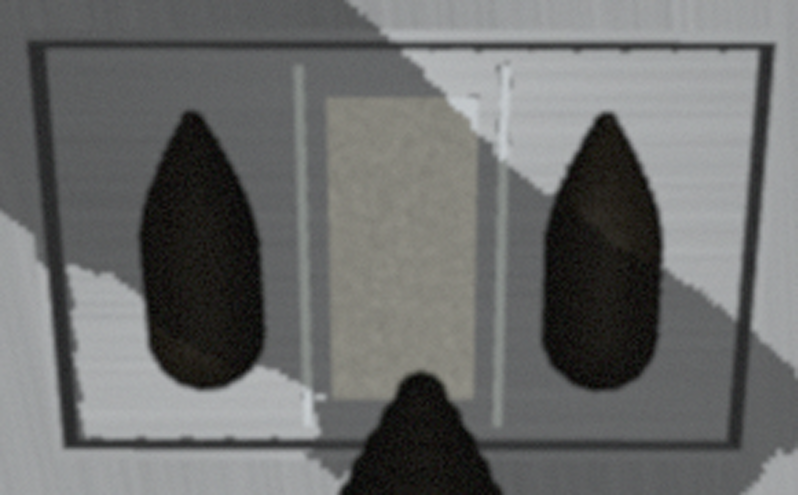

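```bash
python3 - <<'E'
from h import *
np.set_printoptions(precision=4,suppress=True)
c=dict(np.load("pics/w6.npz"))
u=lambda p: uncrop(p,170,45,2.75)
rim=u([(66,447),(29,42),(774,44),(739,447)])
L=np.array([(-.11,-.0625,.02),(-.11,.0625,.02),(.11,.0625,.02),(.11,-.0625,.02)])
print("tray",fit(L,[(rim,c)],[.48,-.28,-.13]))
sl=u([(331,399),(328,97),(478,97),(474,400)])
L2=np.array([(-.023,-.046,.003),(-.023,.046,.003),(.023,.046,.003),(.023,-.046,.003)])
v,e=fit(L2,[(sl,c)],[.48,-.28,-.13]);print("slip",v,e)
a=v[2]; print("origin",v[:2]-.01*np.array([-np.sin(a),np.cos(a)]))
# neighbours
tips=u([(190,112),(607,113)]); ends=u([(205,389),(601,390)])
T=back(tips,.004,c);E=back(ends,.006,c);print("tips",T,"ends",E, np.linalg.norm(T-E,axis=1))
# held shell: underside at tcp+.026
s=.2-.0+.026
t=back([(323,181)],s+.002,c); e=back([(322,410)],s+.004,c); print("held tip",t,"end",e)
for r in (300,330): pass
E
```

```text
tray (array([ 0.4798, -0.2827, -0.1321]), np.float64(4.823667207117736))
slip [ 0.4798 -0.2819 -0.1358] 0.26643980423805586
origin [ 0.4785 -0.2918]
tips [[ 0.4215 -0.2321  0.004 ]
 [ 0.5468 -0.2489  0.004 ]] ends [[ 0.411  -0.3153  0.006 ]
 [ 0.5376 -0.3323  0.006 ]] [0.0839 0.084 ]
held tip [[ 0.4844 -0.2882  0.228 ]] end [[ 0.4722 -0.3784  0.23  ]]
```

```bash
python3 - <<'E'
from h import *
np.set_printoptions(precision=4,suppress=True)
c=dict(np.load("pics/w6.npz"))
u=lambda p: uncrop(p,170,45,2.75)
rim=u([(66,447),(29,42),(774,44),(739,447)])
for z in (.02,.003,.0):
    b=back(rim,z,c)[:,:2]; print(z,b.ravel(),[round(float(np.linalg.norm(b[i]-b[i-3])),4) for i in range(4)],b.mean(0))
v=np.array([.4798,-.2822,-.134])
for z in (.02,.003): 
  co,si=np.cos(v[2]),np.sin(v[2])
  P=np.array([(x*co-y*si+v[0],x*si+y*co+v[1],z) for x,y in [(-.11,-.0625),(-.11,.0625),(.11,.0625),(.11,-.0625)]])
  print(((proj(P,c)-[170,45]+.5)*2.75-.5).round())
E
```

```text
0.02 [ 0.3672 -0.3259  0.3825 -0.2094  0.5928 -0.2375  0.5771 -0.3534] [0.1175, 0.2123, 0.1169, 0.2118] [ 0.4799 -0.2816]
0.003 [ 0.3613 -0.3287  0.3773 -0.2065  0.598  -0.236   0.5816 -0.3576] [0.1232, 0.2227, 0.1227, 0.2221] [ 0.4796 -0.2822]
0.0 [ 0.3603 -0.3292  0.3764 -0.206   0.599  -0.2358  0.5824 -0.3583] [0.1242, 0.2245, 0.1237, 0.224] [ 0.4795 -0.2823]
[[ 54. 460.]
 [ 15.  29.]
 [789.  32.]
 [750. 462.]]
[[ 70. 449.]
 [ 34.  38.]
 [771.  41.]
 [736. 451.]]
```

Slip fit: centre (0.4798, -0.2819), yaw -0.136, 0.3 px residual. The tray's inner outline gives the same centre, and the neighbouring shells measure 84 mm as they should. The target for the shell origin is (0.4785, -0.2918).

>>> {"name": "jog_arm", "arguments": {
  "plan": [
    [0.0006,0.012,-0.01,0,0,0],
    [0,0.012,-0.02,0,0,0],
    [0,0.012,-0.025,0,0,0],
    [0,0.0123,-0.03,0,0,0],
    [0,0,-0.03,0,0,0],
    [0,0,-0.03,0,0,0],
    [0,0,-0.025,0,0,0],
    [0,0,-0.015,0,0,0],
    [0,0,0,0,0,0],
    [0,0,0,0,0,0]
  ]
}}

```text
clock: 12.65
tcp_pos: [0.4785, -0.2918, 0.0151]
orientation: [-0.0, 0.752, 0.659, 0.0]
wrist_force: [-0.6, 1.3, -0.4]
finger_gap: 0.0357
```

```bash
python3 - <<'E'
from h import *
s=get_state(); print(s["clock"],s["tcp_pos"],s["orientation"],s["finger_gap"])
for n in ["wrist","side"]:
    im=read_camera(n)[:,:,::-1]
    if n=="side": im=cv2.resize(im[270:410,180:380],None,fx=4,fy=4)
    cv2.imwrite(f"pics/{n}7.png",im)
E
```

```text
12.65 [ 0.47851984 -0.29177858  0.01513415] [-1.02704907e-04  7.52207735e-01  6.58926029e-01  1.80197102e-05] 0.03566082037565877
```

View pics/wrist7.png

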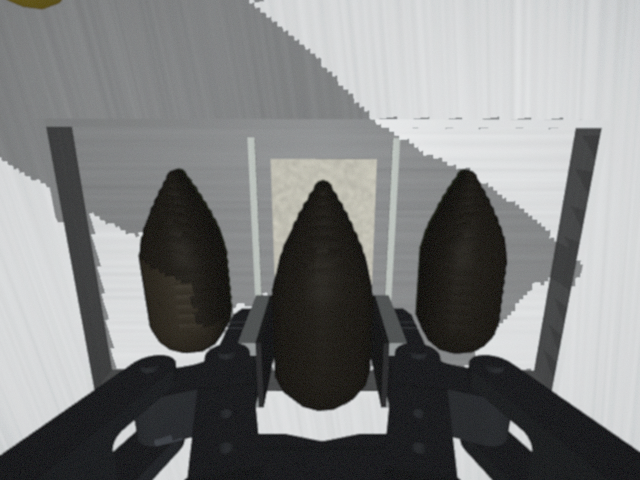

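View pics/side7.png

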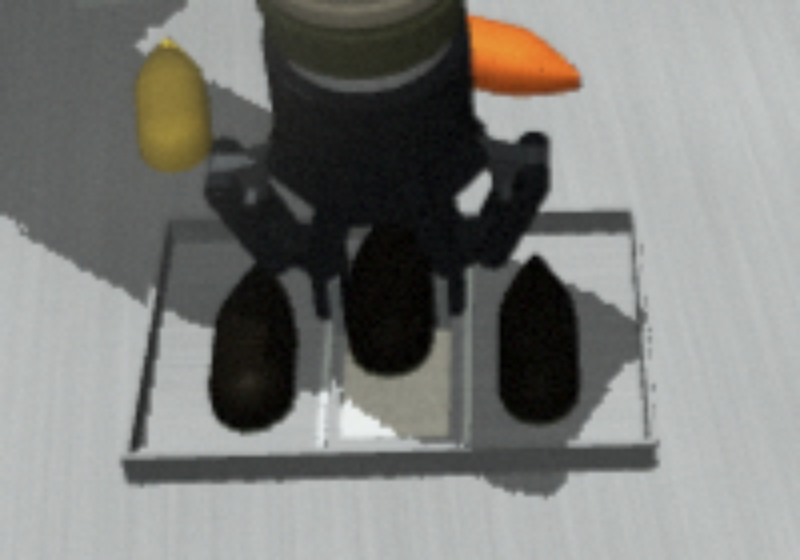

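>>> {"name": "jog_arm", "arguments": {
  "plan": [
    [0,0,-0.008,0,0,0],
    [0,0,-0.008,0,0,0],
    [0,0,-0.006,0,0,0],
    [0,0,-0.005,0,0,0],
    [0,0,-0.004,0,0,0],
    [0,0,-0.003,0,0,0],
    [0,0,-0.002,0,0,0],
    [0,0,0,0,0,0],
    [0,0,0,0,0,0],
    [0,0,0,0,0,0]
  ]
}}

```text
clock: 13.75
tcp_pos: [0.4787, -0.2918, -0.0208]
orientation: [0.0, 0.752, 0.659, 0.0]
wrist_force: [0.5, 0.0, -0.3]
finger_gap: 0.0354
```

>>> {"name": "jog_arm", "arguments": {
  "plan": [
    [0,0,-0.001,0,0,0],
    [0,0,0,0,0,0],
    [0,0,-0.0005,0,0,0],
    [0,0,0,0,0,0],
    [0,0,0,0,0,0],
    [0,0,0,0,0,0],
    [0,0,0,0,0,0],
    [0,0,0,0,0,0],
    [0,0,0,0,0,0],
    [0,0,0,0,0,0]
  ]
}}

```text
clock: 14.75
tcp_pos: [0.4785, -0.2917, -0.0226]
orientation: [0.0, 0.752, 0.659, 0.0]
wrist_force: [-0.0, -0.8, -0.7]
finger_gap: 0.0351
```

```bash
python3 - <<'E'
from h import *
s=get_state(); print(s["clock"],s["tcp_pos"],s["wrist_force"],s["finger_gap"])
for n in ["wrist","side"]:
    im=read_camera(n)[:,:,::-1]
    if n=="side": im=cv2.resize(im[270:410,180:380],None,fx=4,fy=4)
    cv2.imwrite(f"pics/{n}8.png",im)
E
```

```text
14.75 [ 0.47848042 -0.29171128 -0.02257546] [-0.02353417 -0.77686012 -0.7234468 ] 0.035130426433619036
```

View pics/wrist8.png

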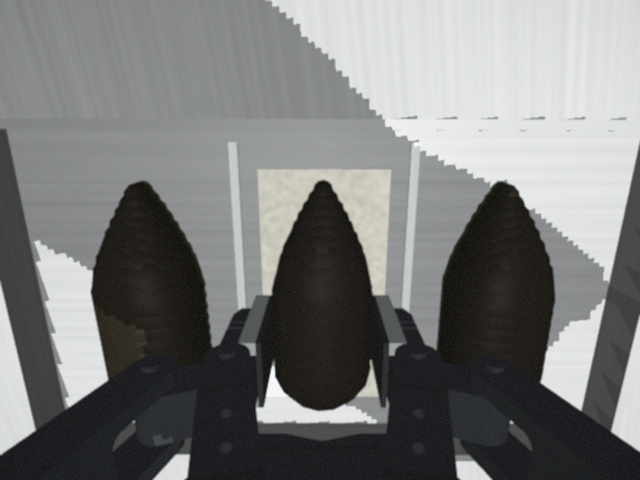

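View pics/side8.png

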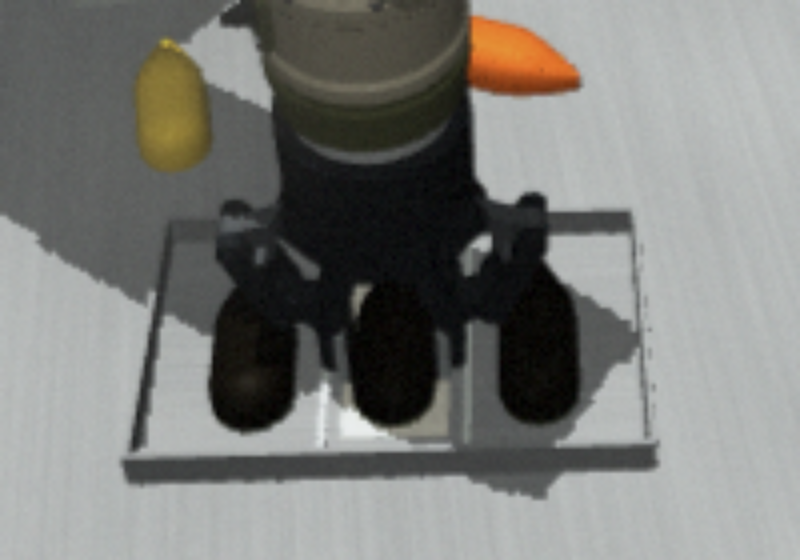

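Force still shows no floor contact, and the shell is about 1 mm up and level with its neighbours (all tips near row 182). I'll open slightly to release it, keeping clear of the neighbours.

>>> {"name": "jog_arm", "arguments": {
  "plan": [
    [0,0,0,0,0,0],
    [0,0,0,0,0,0],
    [0,0,0,0,0,0],
    [0,0,0,0,0,0],
    [0,0,0,0,0,0],
    [0,0,0,0,0,0],
    [0,0,0,0,0,0],
    [0,0,0,0,0,0],
    [0,0,0,0,0,0],
    [0,0,0,0,0,0]
  ],
  "hand": 0.53
}}

```text
clock: 15.85
tcp_pos: [0.4784, -0.2917, -0.0226]
orientation: [0.0, 0.752, 0.659, 0.0]
wrist_force: [0.4, -0.1, 0.3]
finger_gap: 0.0452
```

>>> {"name": "jog_arm", "arguments": {
  "plan": [
    [0,0,0.003,0,0,0],
    [0,0,0.006,0,0,0],
    [0,0,0.01,0,0,0],
    [0,0,0.015,0,0,0],
    [0,0,0.02,0,0,0],
    [0,0,0.025,0,0,0],
    [0,0,0.03,0,0,0],
    [0,-0.015,0.035,0,0,0],
    [0,-0.018,0.04,0,0,0],
    [0,-0.015,0.035,0,0,0]
  ]
}}

```text
clock: 16.85
tcp_pos: [0.4786, -0.3404, 0.1997]
orientation: [0.001, 0.752, 0.659, 0.0]
wrist_force: [0.9, 0.1, -0.6]
finger_gap: 0.0452
```

>>> {"name": "jog_arm", "arguments": {
  "plan": [
    [0,0,0,0,0,0],
    [0,0,0,0,0,0],
    [0,0,0,0,0,0],
    [0,0,0,0,0,0],
    [0,0,0,0,0,0],
    [0,0,0,0,0,0],
    [0,0,0,0,0,0],
    [0,0,0,0,0,0],
    [0,0,0,0,0,0],
    [0,0,0,0,0,0]
  ],
  "hand": 1
}}

```text
clock: 17.85
tcp_pos: [0.4785, -0.3397, 0.1965]
orientation: [0.0, 0.752, 0.659, 0.0]
wrist_force: [0.2, 0.1, -0.4]
finger_gap: 0.0851
```

```bash
python3 - <<'E'
from h import *
s=get_state(); print(s["clock"],s["tcp_pos"],s["wrist_force"],s["finger_gap"])
c=calibration("wrist"); np.savez("pics/w9.npz",**{k:np.array(v) for k,v in c.items()})
for n in ["wrist"]:
    im=read_camera(n)[:,:,::-1]
    cv2.imwrite(f"pics/{n}9.png",im)
E
```

```text
17.85 [ 0.47851548 -0.33974037  0.19645167] [ 0.15604278  0.13762069 -0.37629873] 0.08505175897665182
```

View pics/wrist9.png

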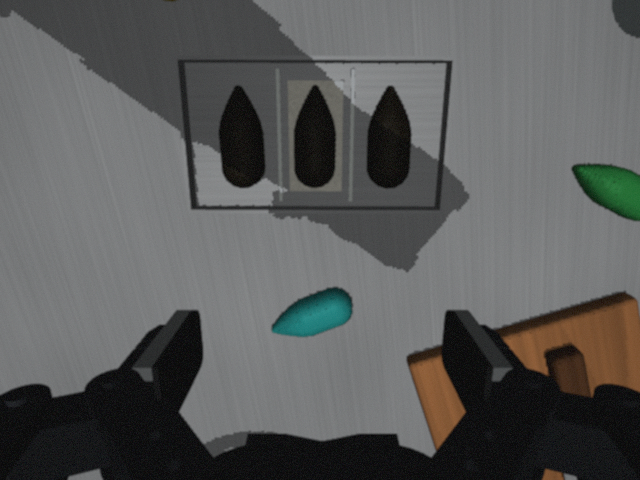

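The wrist picture shows all three shells parallel, tips at rows 86–87. The placed shell is centred on the slip, tip at (315,86) and sides at columns 295 and 336. Next I'll move over the cover.

>>> {"name": "jog_arm", "arguments": {
  "plan": [
    [0.0026,0.02,0.0026,0,0,3.9],
    [0.0026,0.032,0.0026,0,0,3.9],
    [0.0026,0.033,0.0026,0,0,3.9],
    [0.0026,0.033,0.0026,0,0,3.9],
    [0.0026,0.033,0.0026,0,0,3.9],
    [0.0026,0.033,0.0026,0,0,3.9],
    [0.0026,0.033,0.0026,0,0,3.9],
    [0.0026,0.033,0.0026,0,0,3.9],
    [0.0026,0.033,0.0026,0,0,3.9],
    [0.0026,0.033,0.0026,0,0,3.9]
  ]
}}

```text
clock: 18.9
tcp_pos: [0.5045, -0.0224, 0.2227]
orientation: [0.0, 0.488, 0.873, 0.0]
wrist_force: [0.2, -0.4, 0.8]
finger_gap: 0.0854
```

>>> {"name": "jog_arm", "arguments": {
  "plan": [
    [0.0026,0.033,0.0026,0,0,3.9],
    [0.0026,0.033,0.0026,0,0,3.9],
    [0.0026,0.033,0.0026,0,0,3.9],
    [0.0026,0.033,0.0026,0,0,3.9],
    [0.0026,0.033,0.0026,0,0,3.9],
    [0.0026,0.033,0.0026,0,0,3.9],
    [0.0026,0.033,0.0026,0,0,3.9],
    [0.0026,0.033,0.0026,0,0,3.9],
    [0.0026,0.033,0.0026,0,0,3.9],
    [0.0026,0.007,0.0026,0,0,2.6]
  ]
}}

```text
clock: 19.9
tcp_pos: [0.5302, 0.2835, 0.2482]
orientation: [-0.0, 0.178, 0.984, 0.0]
wrist_force: [-0.4, 0.3, -0.2]
finger_gap: 0.0859
```

>>> {"name": "jog_arm", "arguments": {
  "plan": [
    [0,0,0,0,0,0],
    [0,0,0,0,0,0],
    [0,0,0,0,0,0],
    [0,0,0,0,0,0],
    [0,0,0,0,0,0],
    [0,0,0,0,0,0],
    [0,0,0,0,0,0],
    [0,0,0,0,0,0],
    [0,0,0,0,0,0],
    [0,0,0,0,0,0]
  ]
}}

```text
clock: 20.9
tcp_pos: [0.5305, 0.2803, 0.2484]
orientation: [-0.0, 0.181, 0.983, 0.0]
wrist_force: [0.3, -0.6, 0.1]
finger_gap: 0.0854
```

```bash
python3 - <<'E'
from h import *
s=get_state(); print(s["clock"],s["tcp_pos"],s["orientation"],s["finger_gap"],s["joint_pos"])
c=calibration("wrist"); np.savez("pics/w10.npz",**{k:np.array(v) for k,v in c.items()})
for n in ["wrist"]:
    im=read_camera(n)[:,:,::-1]
    cv2.imwrite(f"pics/{n}10.png",im)
E
```

```text
20.9 [0.53046972 0.28032626 0.24839302] [-1.04562183e-05  1.81016892e-01  9.83479987e-01  2.75742499e-05] 0.08538172665934818 [3.52380059e-01 3.57388001e-01 2.11681870e-01 1.42508010e+00
 5.81106044e-05 7.16420712e-01]
```

View pics/wrist10.png

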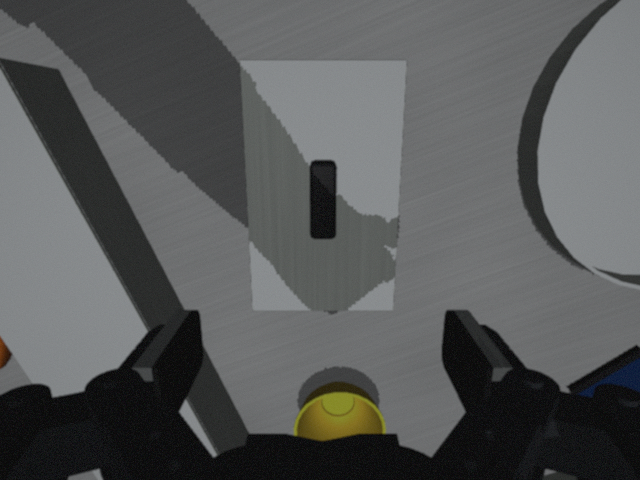

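The cover's top corners are at about (241,60), (406,61), (393,310) and (253,310), and the grip spans (310,161) to (336,238).

```bash
python3 - <<'E'
from h import *
np.set_printoptions(precision=4,suppress=True)
c=dict(np.load("pics/w10.npz")); im=cv2.imread("pics/wrist10.png")
cv2.imwrite("pics/w10z.png",cv2.resize(im[50:320,230:420],None,fx=2.2,fy=2.2,interpolation=cv2.INTER_CUBIC))
lid=np.array([(240.5,60),(406,60.5),(393.5,310.5),(252.5,310.5)])
b=back(lid,.028,c); print(b[:,:2].ravel(),np.linalg.norm(np.diff(b,axis=0),axis=1))
# image up=tool x=(-.934,.357) ~ lid -x ; image right = tool y = lid +y
L=np.array([(-.121,-.0735,.028),(-.121,.0735,.028),(.121,.0735,.028),(.121,-.0735,.028)])
print("lid",fit(L,[(lid,c)],[.53,.28,-.36]))
g=(im[150:250,300:350].max(2)<45).astype(np.uint8)
n,l,st,ce=cv2.connectedComponentsWithStats(g);k=1+np.argmax(st[1:,4]);print(st[k],ce[k]+[300,150])
x,y,w,h=st[k][:4]
bar=np.array([(300+x-.5,150+y-.5),(300+x+w-.5,150+y-.5),(300+x+w-.5,150+y+h-.5),(300+x-.5,150+y+h-.5)],float)
bb=back(bar,.058,c);print("bar",bb[:,:2].ravel(),bb.mean(0),np.linalg.norm(np.diff(bb,axis=0),axis=1))
E
```

```text
[0.3899 0.2572 0.4417 0.3924 0.6668 0.3082 0.6147 0.1707] [0.1448 0.2404 0.147 ]
lid (array([ 0.5285,  0.282 , -0.3632]), np.float64(0.8211873786507183))
[  10   11   26   78 1937] [322.5978 199.3505]
bar [0.4898 0.284  0.4977 0.305  0.5635 0.2808 0.5551 0.2586] [0.5265 0.2821 0.058 ] [0.0224 0.0701 0.0237]
```

View pics/w10z.png

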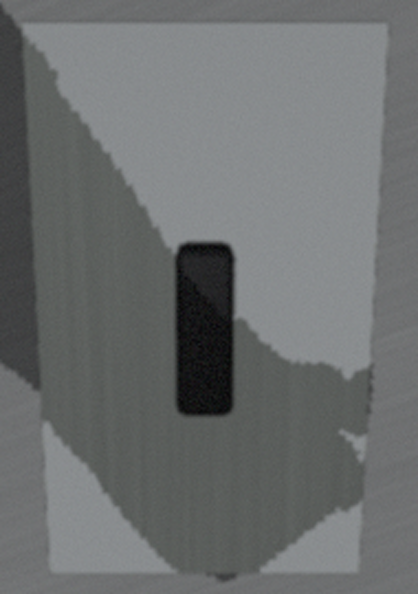

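>>> {"name": "jog_arm", "arguments": {
  "plan": [
    [-0.0022,0.0018,-0.015,0,0,0],
    [0,0,-0.025,0,0,0],
    [0,0,-0.03,0,0,0],
    [0,0,-0.03,0,0,0],
    [0,0,-0.03,0,0,0],
    [0,0,-0.03,0,0,0],
    [0,0,-0.025,0,0,0],
    [0,0,-0.015,0,0,0],
    [0,0,-0.01,0,0,0],
    [0,0,0,0,0,0]
  ]
}}

```text
clock: 21.95
tcp_pos: [0.5273, 0.2818, 0.0371]
orientation: [-0.001, 0.181, 0.983, -0.001]
wrist_force: [-1.0, 0.5, -0.5]
finger_gap: 0.0854
```

>>> {"name": "jog_arm", "arguments": {
  "plan": [
    [0,0,-0.006,0,0,0],
    [0,0,-0.006,0,0,0],
    [0,0,-0.006,0,0,0],
    [0,0,-0.006,0,0,0],
    [0,0,-0.005,0,0,0],
    [0,0,-0.003,0,0,0],
    [0,0,-0.002,0,0,0],
    [0,0,0,0,0,0],
    [0,0,0,0,0,0],
    [0,0,0,0,0,0]
  ]
}}

```text
clock: 22.95
tcp_pos: [0.5285, 0.2822, 0.0047]
orientation: [0.0, 0.181, 0.983, 0.0]
wrist_force: [-0.3, 0.0, 0.3]
finger_gap: 0.0856
```

```bash
python3 - <<'E'
from h import *
s=get_state(); print(s["clock"],s["tcp_pos"],s["orientation"],s["finger_gap"],s["wrist_force"])
for n in ["wrist","side"]:
    im=read_camera(n)[:,:,::-1]
    if n=="side": im=cv2.resize(im[80:220,190:390],None,fx=4,fy=4)
    cv2.imwrite(f"pics/{n}11.png",im)
E
```

```text
22.95 [0.52850368 0.28216776 0.00467041] [2.17006522e-04 1.81027681e-01 9.83477964e-01 1.62764851e-04] 0.08558030212006211 [-0.34027325  0.03853657  0.34751209]
```

View pics/wrist11.png

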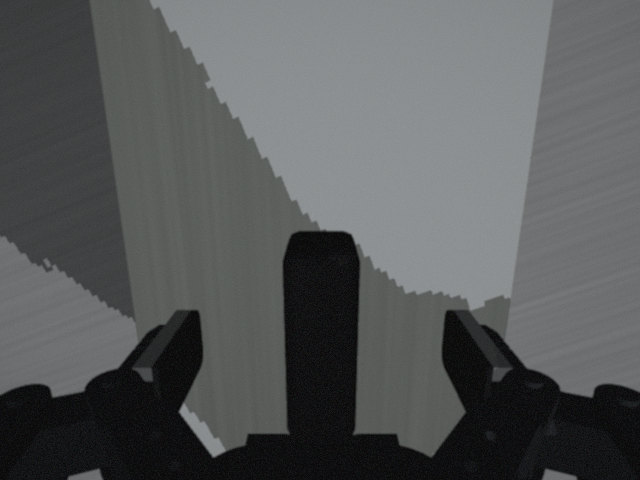

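View pics/side11.png

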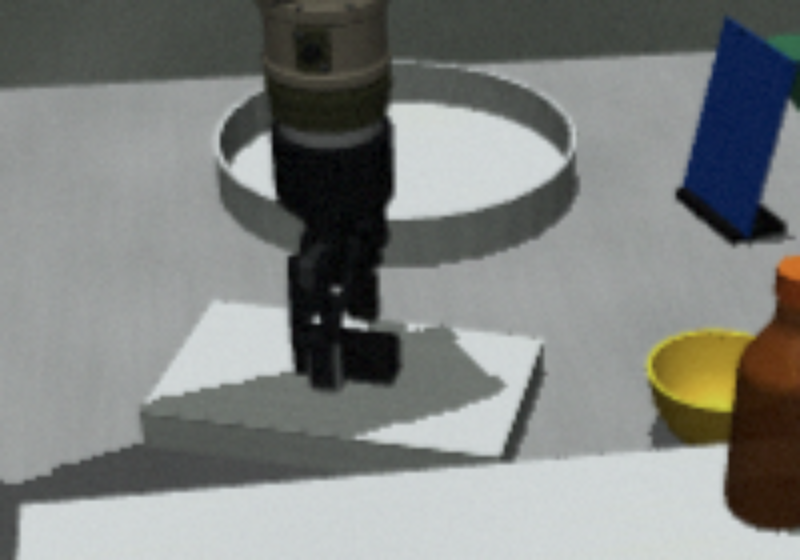

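The bar stands between the open fingers (columns 283–360, pads at about 200 and 443). Closing firmly.

>>> {"name": "jog_arm", "arguments": {
  "plan": [
    [0,0,0,0,0,0],
    [0,0,0,0,0,0],
    [0,0,0,0,0,0],
    [0,0,0,0,0,0],
    [0,0,0,0,0,0],
    [0,0,0,0,0,0],
    [0,0,0,0,0,0],
    [0,0,0,0,0,0],
    [0,0,0,0,0,0],
    [0,0,0,0,0,0]
  ],
  "hand": 0,
  "force": 80
}}

```text
clock: 24.05
tcp_pos: [0.5285, 0.2821, 0.0047]
orientation: [0.0, 0.181, 0.983, 0.0]
wrist_force: [-1.8, -1.5, 3.9]
finger_gap: 0.0229
```

>>> {"name": "jog_arm", "arguments": {
  "plan": [
    [0,0,0.003,0,0,0],
    [0,0,0.005,0,0,0],
    [0,0,0.006,0,0,0],
    [0,0,0.006,0,0,0],
    [0,0,0.005,0,0,0],
    [0,0,0.003,0,0,0],
    [0,0,0.002,0,0,0],
    [0,0,0,0,0,0],
    [0,0,0,0,0,0],
    [0,0,0,0,0,0]
  ]
}}

```text
clock: 25.05
tcp_pos: [0.5281, 0.282, 0.0342]
orientation: [-0.0, 0.181, 0.983, -0.0]
wrist_force: [0.3, 0.7, -3.1]
finger_gap: 0.0226
```

```bash
python3 - <<'E'
from h import *
s=get_state(); print(s["clock"],s["tcp_pos"],s["orientation"],s["finger_gap"],s["wrist_force"],s["ft_torque"])
for n in ["wrist","side"]:
    im=read_camera(n)[:,:,::-1]
    if n=="side": im=cv2.resize(im[80:220,190:390],None,fx=4,fy=4)
    cv2.imwrite(f"pics/{n}12.png",im)
E
```

```text
25.05 [0.52806624 0.28198514 0.0341561 ] [-1.99506387e-04  1.81037768e-01  9.83476120e-01 -8.68421306e-05] 0.022627159569955427 [ 0.25445845  0.7398477  -3.11211865] [-0.01250866  0.01907606  0.03303592]
```

View pics/wrist12.png

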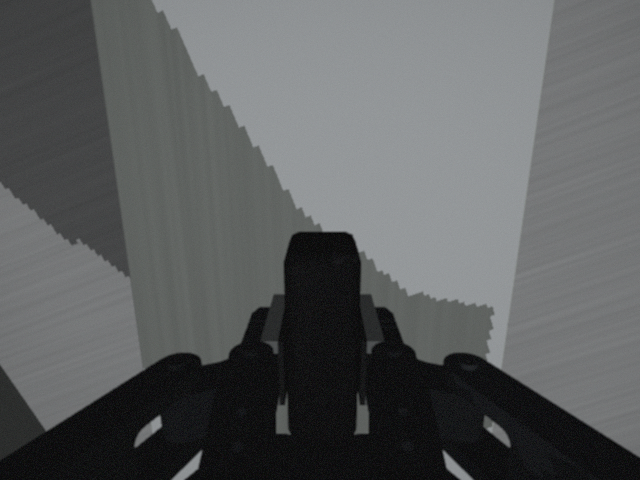

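View pics/side12.png

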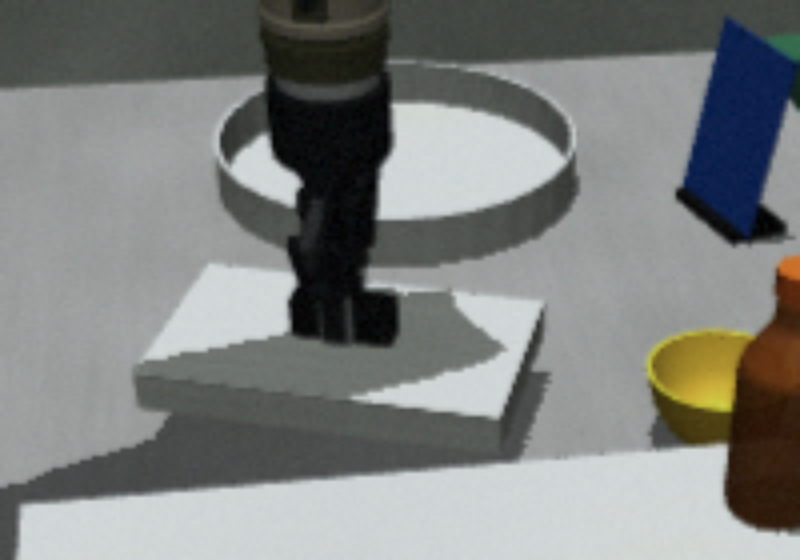

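The cover is lifted level, with 3.1 N measured weight and almost no moment. Raising it well above the step.

>>> {"name": "jog_arm", "arguments": {
  "plan": [
    [0,0,0.008,0,0,0],
    [0,0,0.014,0,0,0],
    [0,0,0.018,0,0,0],
    [0,0,0.018,0,0,0],
    [0,0,0.018,0,0,0],
    [0,0,0.018,0,0,0],
    [0,0,0.018,0,0,0],
    [0,0,0.018,0,0,0],
    [0,0,0.01,0,0,0],
    [0,0,0.006,0,0,0]
  ]
}}

```text
clock: 26.15
tcp_pos: [0.5287, 0.2822, 0.1818]
orientation: [0.001, 0.181, 0.983, 0.0]
wrist_force: [0.2, 0.1, -4.6]
finger_gap: 0.0227
```

>>> {"name": "jog_arm", "arguments": {
  "plan": [
    [-0.0016,-0.006,0,0,0,0.437],
    [-0.0016,-0.012,0,0,0,0.437],
    [-0.0016,-0.018,0,0,0,0.437],
    [-0.0016,-0.022,0,0,0,0.437],
    [-0.0016,-0.022,0,0,0,0.437],
    [-0.0016,-0.022,0,0,0,0.437],
    [-0.0016,-0.022,0,0,0,0.437],
    [-0.0016,-0.022,0,0,0,0.437],
    [-0.0016,-0.022,0,0,0,0.437],
    [-0.0016,-0.022,0,0,0,0.437]
  ]
}}

```text
clock: 27.15
tcp_pos: [0.5109, 0.0903, 0.1793]
orientation: [-0.001, 0.143, 0.99, -0.0]
wrist_force: [-0.6, 0.5, -3.8]
finger_gap: 0.023
```

>>> {"name": "jog_arm", "arguments": {
  "plan": [
    [-0.0016,-0.022,0,0,0,0.437],
    [-0.0016,-0.022,0,0,0,0.437],
    [-0.0016,-0.022,0,0,0,0.437],
    [-0.0016,-0.022,0,0,0,0.437],
    [-0.0016,-0.022,0,0,0,0.437],
    [-0.0016,-0.022,0,0,0,0.437],
    [-0.0016,-0.022,0,0,0,0.437],
    [-0.0016,-0.022,0,0,0,0.437],
    [-0.0016,-0.022,0,0,0,0.437],
    [-0.0016,-0.022,0,0,0,0.437]
  ]
}}

```text
clock: 28.15
tcp_pos: [0.4946, -0.1291, 0.1793]
orientation: [-0.001, 0.106, 0.994, 0.0]
wrist_force: [-0.2, -0.1, -3.8]
finger_gap: 0.0231
```

>>> {"name": "jog_arm", "arguments": {
  "plan": [
    [-0.0016,-0.022,0,0,0,0.437],
    [-0.0016,-0.022,0,0,0,0.437],
    [-0.0016,-0.022,0,0,0,0.437],
    [-0.0016,-0.022,0,0,0,0.437],
    [-0.0016,-0.02,0,0,0,0.437],
    [-0.0016,-0.016,0,0,0,0.437],
    [-0.0016,-0.012,0,0,0,0.437],
    [-0.0016,-0.009,0,0,0,0.437],
    [-0.0016,-0.006,0,0,0,0.437],
    [-0.0016,-0.0027,0,0,0,0.437]
  ]
}}

```text
clock: 29.15
tcp_pos: [0.4799, -0.2819, 0.1802]
orientation: [-0.0, 0.067, 0.998, 0.0]
wrist_force: [-0.0, -0.2, -2.7]
finger_gap: 0.0229
```

>>> {"name": "jog_arm", "arguments": {
  "plan": [
    [0,0,0,0,0,0],
    [0,0,0,0,0,0],
    [0,0,0,0,0,0],
    [0,0,0,0,0,0],
    [0,0,0,0,0,0],
    [0,0,0,0,0,0],
    [0,0,0,0,0,0],
    [0,0,0,0,0,0],
    [0,0,0,0,0,0],
    [0,0,0,0,0,0]
  ]
}}

```text
clock: 30.15
tcp_pos: [0.4803, -0.2816, 0.1804]
orientation: [0.0, 0.068, 0.998, 0.0]
wrist_force: [-0.3, 0.2, -4.0]
finger_gap: 0.0227
```

```bash
python3 - <<'E'
from h import *
s=get_state(); print(s["clock"],s["tcp_pos"],s["orientation"],s["finger_gap"],s["wrist_force"],s["ft_torque"])
c=calibration("wrist"); np.savez("pics/w13.npz",**{k:np.array(v) for k,v in c.items()})
for n in ["wrist","side","scene"]:
    im=read_camera(n)[:,:,::-1]
    cv2.imwrite(f"pics/{n}13.png",im)
E
```

```text
30.15 [ 0.48029302 -0.2816216   0.18041964] [1.85997368e-05 6.75848732e-02 9.97713527e-01 5.04696414e-05] 0.022686040479048424 [-0.30462039  0.24449937 -3.9905932 ] [ 0.04013258  0.01458882 -0.01460705]
```

View pics/wrist13.png

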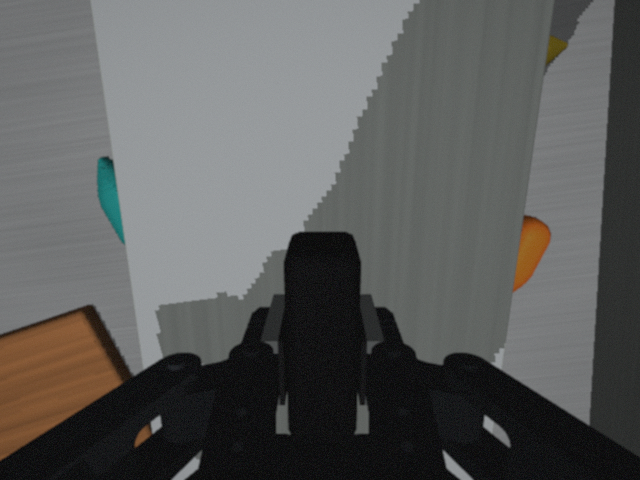

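View pics/side13.png

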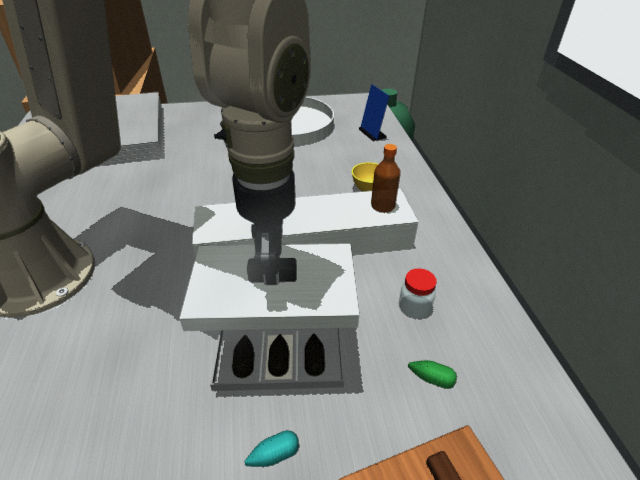

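View pics/scene13.png

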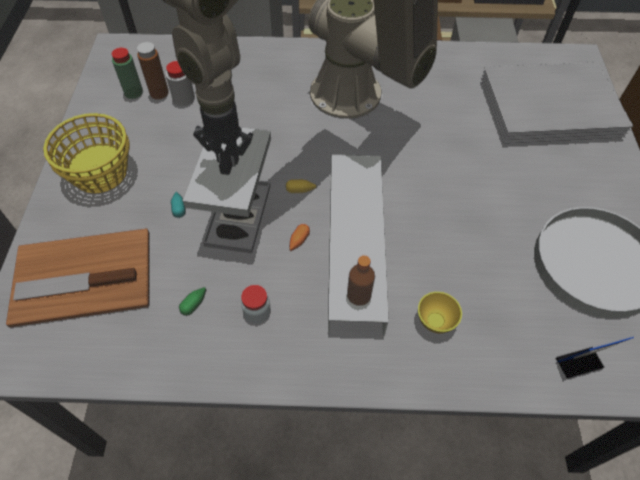

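>>> {"name": "jog_arm", "arguments": {
  "plan": [
    [-0.0004,0,-0.006,0,0,0],
    [0,0,-0.012,0,0,0],
    [0,0,-0.015,0,0,0],
    [0,0,-0.016,0,0,0],
    [0,0,-0.016,0,0,0],
    [0,0,-0.016,0,0,0],
    [0,0,-0.014,0,0,0],
    [0,0,-0.01,0,0,0],
    [0,0,-0.005,0,0,0],
    [0,0,0,0,0,0]
  ]
}}

```text
clock: 31.3
tcp_pos: [0.4793, -0.2812, 0.0695]
orientation: [-0.001, 0.068, 0.998, 0.001]
wrist_force: [-0.2, 0.3, -3.6]
finger_gap: 0.0226
```

>>> {"name": "jog_arm", "arguments": {
  "plan": [
    [0,0,-0.004,0,0,0],
    [0,0,-0.006,0,0,0],
    [0,0,-0.006,0,0,0],
    [0,0,-0.005,0,0,0],
    [0,0,-0.004,0,0,0],
    [0,0,-0.003,0,0,0],
    [0,0,-0.002,0,0,0],
    [0,0,0,0,0,0],
    [0,0,0,0,0,0],
    [0,0,0,0,0,0]
  ]
}}

```text
clock: 32.3
tcp_pos: [0.4801, -0.2817, 0.0407]
orientation: [0.0, 0.068, 0.998, -0.0]
wrist_force: [0.2, 0.1, -3.8]
finger_gap: 0.0224
```

```bash
python3 - <<'E'
from h import *
s=get_state(); print(s["clock"],s["tcp_pos"],s["orientation"],s["finger_gap"],s["wrist_force"],s["ft_torque"])
c=calibration("wrist"); np.savez("pics/w14.npz",**{k:np.array(v) for k,v in c.items()})
for n in ["wrist","side","scene"]:
    im=read_camera(n)[:,:,::-1]
    cv2.imwrite(f"pics/{n}14.png",im)
    if n=="side": cv2.imwrite("pics/side14z.png",cv2.resize(im[250:420,170:380],None,fx=3.5,fy=3.5,interpolation=cv2.INTER_CUBIC))
    if n=="scene": cv2.imwrite("pics/scene14z.png",cv2.resize(im[120:260,160:310],None,fx=4.2,fy=4.2,interpolation=cv2.INTER_CUBIC))
E
```

```text
32.3 [ 0.48006155 -0.28174554  0.04067413] [ 2.02715182e-04  6.75850073e-02  9.97713496e-01 -7.81718105e-05] 0.02242462017622446 [ 0.15235714  0.09131692 -3.83371485] [-0.07098125  0.05161762  0.03813031]
```

View pics/side14z.png

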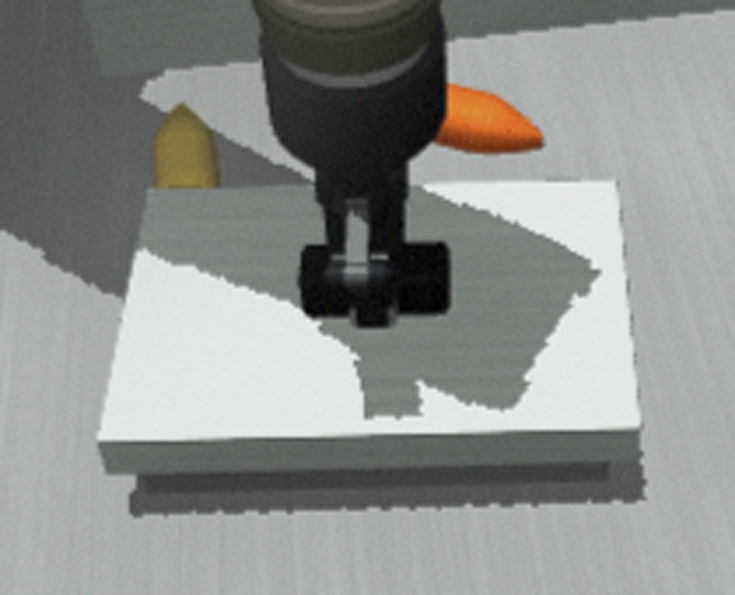

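View pics/scene14z.png

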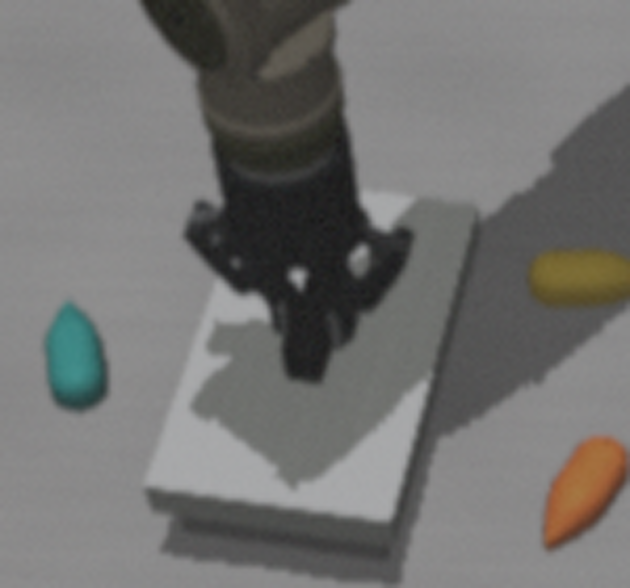

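View pics/wrist14.png

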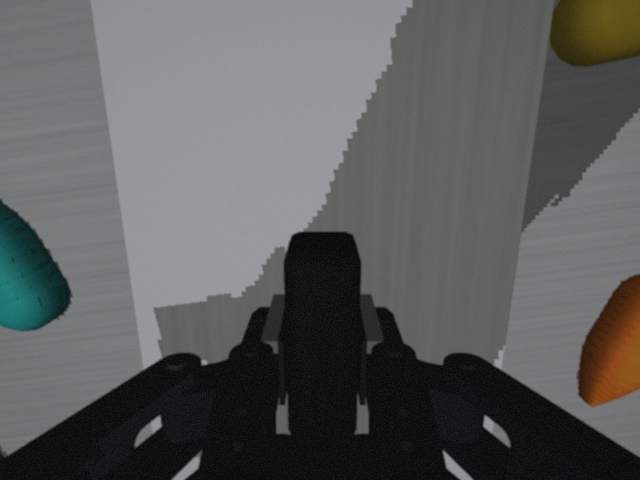

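```bash
python3 - <<'E'
from h import *
np.set_printoptions(precision=4,suppress=True)
D=calibration("side");S=calibration("scene")
d=uncrop([(98,440),(148,187),(617,181),(640,429)],170,250,3.5)
sc=uncrop([(478,205),(392,521),(147,489)],160,120,4.2) # (lowx,hy),(hx,hy),(hx,ly)
L=np.array([(-.121,-.0735,0),(-.121,.0735,0),(.121,.0735,0),(.121,-.0735,0)])
def T(v,l):
    c,s=np.cos(v[2]),np.sin(v[2]);return np.c_[l[:,0]*c-l[:,1]*s+v[0],l[:,0]*s+l[:,1]*c+v[1],l[:,2]+v[3]]
f=lambda v:(proj(T(v,L),D)-d).ravel()
r=least_squares(f,[.48,-.28,-.13,.064]);print("side free z",r.x,np.sqrt(np.mean(r.fun**2)))
for z in (.062,.064,.066):
    r=least_squares(lambda v:f([*v,z]),[.48,-.28,-.13]);print(z,r.x,np.sqrt(np.mean(r.fun**2)))
    r=least_squares(lambda v:(proj(T([*v,z],L[1:]),S)-sc).ravel(),[.48,-.28,-.13]);print("  scene",r.x,np.sqrt(np.mean(r.fun**2)))
# wrist check: lid side edges columns symmetric about tool? compare w12 vs w14 edges identical
E
```

```text
side free z [ 0.4807 -0.2818 -0.1402  0.0614] 0.21952982079902605
0.062 [ 0.4807 -0.2822 -0.1402] 0.22746809454127054
  scene [ 0.4771 -0.2807 -0.1271] 0.24554674036471477
0.064 [ 0.4807 -0.2836 -0.1404] 0.32952147352858235
  scene [ 0.4785 -0.2803 -0.1268] 0.2680397887219285
0.066 [ 0.4807 -0.285  -0.1405] 0.4855755313758191
  scene [ 0.4799 -0.28   -0.1266] 0.30076239694498635
```

The side-camera lid fit is (0.4807, -0.283, yaw -0.140), against (0.4807, -0.2826, -0.132) for the slip in the same camera. The scene camera agrees to within a few mm, and the lid's lower edge is at about 34–36 mm. Everything is still, so I'm handing in.

```bash
python3 - <<'E'
from workcell import *
s=get_state(); print(s["clock"],s["tcp_pos"],s["qvel"].round(3),s["finger_gap"],s["wrist_force"])
print(hand_in())
E
```

```text
32.45 [ 0.48004123 -0.28172914  0.04061588] [-0.001  0.    -0.001  0.001 -0.     0.001] 0.023116728534624625 [ 0.19070577  0.49549389 -3.98254412]
the job is handed in; nothing more can be done
None
```

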